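# Make up the shrimp tank's feeding base

### The arm

A 6-joint arm with a two-finger parallel gripper is mounted at the origin on the work surface. World frame = base frame: x ahead of the robot, y to its left, z up, the work surface at z = 0. Lengths are in m, angles in rad, forces in N, time in s.
With the tool pointing down it reaches from about 0.375 to 0.9 m from the base axis. Payload 3.1 kg.
Tool frame: the origin (TCP) lies between the finger pads; the fingertips stand 19 mm ahead of it and the grasp point (between the pads) is the TCP; z points along the fingers, y is the line along which they close (so a half turn about z gives the same grasp; the last joint's range is limited). The gripper opens to 87 mm and grips with 3 to 60 N. Pads are 19 mm wide; open, the fingers measure 117 mm over their backs; the gripper's body (75 mm by 190 mm) begins 51 mm behind the grasp point.
Start: joints at [-1.468, 0.527, 1.433, -0, 1.181, -0.178], TCP at [0.173, -0.6, 0.242] pointing down, gripper open.
Joint ranges: [-3.08, 3.08], [-0.75, 2.2], [0.22, 2.44], [-1.43, 4.57], [0, 2.65], [-2.85, 2.85]. Speed limits (rad/s): [2.79, 2.79, 3.14, 3.14, 3.14, 3.14].

### API

Orientations are given as a unit quaternion [x, y, z, w].
In Python, from rig import telemetry, viewer, hand_in gives the robot as it stands. The module is installed in compiled form; this text tells all that it offers.
- The arm moves only by the shell command python3 -m creep 'ROWS' [FORCE]. ROWS is JSON, a list of rows, each an object with "translation": the shift along the tool's x, y, z in mm, a list of three; "roll": the turn about the tool's z in degrees; "gripper": the finger opening in mm, from 0 to 87. In form: [{"translation": [tx, ty, tz], "roll": roll, "gripper": gripper}, ...]. A call has 1 to 5 rows; each row is the pose to reach, as a shift and turn from the pose commanded when the call began, along the tool's axes at that moment; what a row does not reach only later rows make up. A row lasts 1/12 s, in which the tool goes at most 41.7 mm and 7.16 degrees, less where a joint would pass 70% of its speed; a pose out of reach is approached as far as the arm can. A call with a gripper value outside its range is refused whole. The fingers move at their own pace and stop on an object; FORCE is the grip in N (left out, the last holds). Time passes only in rows, so rows that repeat a pose let the fingers close. It gives the time, the measured TCP pose, the force, the opening and the grip force at its end, in the units of the state.
- telemetry.get_obs(): the state, without advancing time (a new reading comes with each control period).
- viewer.camera(name): name is "scene" or "top" or "wrist"; returns the picture (384x512x3 uint8, blue, green, red); there is no depth.
- viewer.camera_info(name): a dict with "intrinsics" (3x3 intrinsics, pixels), "k1" (the pictures are not rectified: a ray, as slopes to the right and down, at radius r is drawn at 1 + k1 r^2 times it, then the intrinsics apply), "rvec" (rotation vector, rad) and "tvec" (3), from world to camera coordinates, as OpenCV has them; the wrist camera has in their place "hand_eye" (4x4, takes a point from camera to tool coordinates, whose origin is the TCP and whose axes are the flange's). Camera axes: x right, y down, z forward; pixel columns grow to the right and rows downward; lengths in m; the calibration is good to about 2 mm. A picture is of the moment at which its call begins: read the wrist's pose just before it. camera_info takes no time and is no camera call.
- hand_in(): hands the job in; it is judged then, once.
Trained networks look in the newest picture that a camera, given by its name, has taken for a name from the list of things; names that differ only in an ending like _2 or _b are one class to them, and where a whole thing is asked for, a point or a joint stands for the part that bears it (a point fixed in the world has none). Each returns a list of dicts, best first, with "p" (0 to 1); they miss things now and then, are a little off and sometimes report something else, mostly with a low value. They report only what shows in the picture. A call takes as long as a camera call. They do not tell look-alikes from the thing itself.
- viewer.recognise(camera, thing): "bbox" ([left, top, width, height] in pixels, round what is visible of it).
The state is a dict: "time": time; "q": joint angles; "joint_velocities": joint speeds; "joint_torque": joint torques, N m; "position": TCP position; "tool_rot": TCP orientation; "ft_force": force on the tool from outside, world axes, zero at the start; "moment": the same for the moment, N m; "grip_width": finger opening in m; "grip_force": force on a finger pad.
Only numpy, scipy, OpenCV 4.12 (cv2) and the standard library are available. Lean on these libraries where they do the work, as an engineer would, in place of code of your own. Each camera call takes 0.05 s, during which the arm holds its last target. There are 200 camera calls.

### The job

Make up the shrimp tank's feeding base: layer all the slate rounds that are there into one flat stack centred on the white dish, the wide thick rounds below and the narrow thin ones above. Also turn the clamp knob anticlockwise to swing its arm off the white ring, then stand the glass heater guard upright in the ring, fully down on its foot, and turn the knob back clockwise until the arm points at the guard and locks its foot in. Leave the food canister, cup and spoon where they are.

Things in the scene. Friction and masses are not known exactly. Their poses are not given: they have to be found in the camera images.
- feeding_base: The fixed grey base plate, 170 x 410 x 8 mm, carrying in one row along its y axis the white dish (at y +110 mm), the white guard ring (y -60 mm) and the clamp (y -165 mm). Origin on the underside, z up, y along its length. It is placed anew, with some yaw, every time.
- dish_floor (a point): Centre of the flat inner floor of the white ceramic dish, 14 mm above the work surface. The floor is 140 mm across; the sloping rim is 160 mm across and stands 5 mm above the floor. z up.
- ring_floor (a point): Centre of the floor inside the white guard ring, 8 mm above the work surface. The ring is 70 mm inside, 80 mm outside, its rim 12 mm above this floor. z up, same yaw as the base.
- clamp (a joint): Clamp angle in rad, growing clockwise seen from above: 0 = free, the arm points along the base plate's -x (towards the robot, away from the ring); 1.57 = the arm points along the base's +y, straight at the ring's centre, and reaches over the foot of a guard standing there (locked). Range 0 to 1.65. It stays where it is left and starts locked. Its axis is the vertical through knob_grip.
- knob_grip (a point): Point in the black bar grip of the clamp knob, on the knob's axis at the height to grip, 56 mm above the work surface. The bar is 60 mm long (along the arm, the point's x axis; the arm points along -x), 14 mm thick (y) and stands from 25 mm below this point (the top of the 20 mm wide arm) to 17 mm above it.
- clamp_tip (a point): Near the free end of the steel clamp arm, 78 mm from the knob's axis, mid-height. The arm is a flat bar 20 mm wide, 8 mm thick, ending 81 mm from the axis; its underside is 15 mm above the ring floor, so it clears the guard's 10 mm foot but blocks the ring when it points at it.
- guard: The glass heater guard: upright tube 40 mm across (its grey top collar, the upper 34 mm, is 42 mm across), 130 mm tall in all, on a grey round foot 64 mm across and 10 mm thick. Origin at the centre of the foot's underside, z up along the tube. It starts standing on the work surface.
- wide1: A wide thick slate round: plain grey disc 68 mm across, 20 mm thick. Origin: centre of one flat face (the underside at the start), z along its axis towards the other face. May be absent.
- wide2: A wide thick slate round: plain grey disc 68 mm across, 20 mm thick. Origin: centre of one flat face (the underside at the start), z along its axis towards the other face. May be absent.
- narrow1: A narrow thin slate round: plain grey disc 56 mm across, 14 mm thick. Origin: centre of one flat face (the underside at the start), z along its axis towards the other face. May be absent.
- narrow2: A narrow thin slate round: plain grey disc 56 mm across, 14 mm thick. Origin: centre of one flat face (the underside at the start), z along its axis towards the other face. May be absent.
- narrow3: A narrow thin slate round: plain grey disc 56 mm across, 14 mm thick. Origin: centre of one flat face (the underside at the start), z along its axis towards the other face. May be absent.
- food_canister: Bystander: closed green food canister, 90 mm across, 130 mm tall; origin at the centre of its underside.
- scoop_cup: Bystander: white plastic cup, 72 mm across, 70 mm tall; origin at the centre of its underside.
- feed_spoon: Bystander: feeding spoon lying flat, 170 mm long; origin at its middle.
Not all that is in view belongs to the job. What is shaped like the wide2 but purple is not meant. Leave any red look-alike of the narrow2 alone.

How it is judged:
On the way, in this order (a step that is already met when the one before it is completed fails the run):
1. the clamp arm is swung off the ring (clamp below 0.5 rad) (value of joint clamp below 0.5 rad), for 0.2 s.
2. the guard stands in the ring, fully down and upright, with the clamp still open (horizontal distance between guard and ring_floor below 0.006 m and z of guard in the frame of ring_floor below 0.006 m and angle between guard's own z axis and vertical below 0.08 rad and value of joint clamp below 0.8 rad), for 0.2 s.
3. the clamp is turned back over the foot of the seated guard (above 1.35 rad) (horizontal distance between guard and ring_floor below 0.006 m and z of guard in the frame of ring_floor below 0.006 m and angle between guard's own z axis and vertical below 0.08 rad and value of joint clamp above 1.35 rad), for 0.2 s.
At the end, for the whole second after the job is handed in: Every round present lies flat, centre within 10 mm of the dish centre, narrow ones above wide ones; the guard stands upright (0.08 rad) in the ring, within 6 mm of its centre and floor; the clamp is at 1.35 rad or more; all at rest (all of step 3 and horizontal distance between each of wide1, wide2, narrow1, narrow2, narrow3 and dish_floor below 0.01 m and angle between the z axis of each of wide1, wide2, narrow1, narrow2, narrow3 and the z axis of dish_floor, either way round below 0.1 rad and linear speed of each of wide1, wide2, narrow1, narrow2, narrow3, guard below 0.02 m/s and ((angle between wide1's own z axis and vertical below 0.3 rad and z of narrow1 in the frame of wide1 above 0.01 m) or (angle between wide1's own z axis and vertical above 2.8 rad and z of narrow1 in the frame of wide1 below 0.01 m)) and ((angle between wide2's own z axis and vertical below 0.3 rad and z of narrow1 in the frame of wide2 above 0.01 m) or (angle between wide2's own z axis and vertical above 2.8 rad and z of narrow1 in the frame of wide2 below 0.01 m)) and ((angle between wide1's own z axis and vertical below 0.3 rad and z of narrow2 in the frame of wide1 above 0.01 m) or (angle between wide1's own z axis and vertical above 2.8 rad and z of narrow2 in the frame of wide1 below 0.01 m)) and ((angle between wide2's own z axis and vertical below 0.3 rad and z of narrow2 in the frame of wide2 above 0.01 m) or (angle between wide2's own z axis and vertical above 2.8 rad and z of narrow2 in the frame of wide2 below 0.01 m)) and ((angle between wide1's own z axis and vertical below 0.3 rad and z of narrow3 in the frame of wide1 above 0.01 m) or (angle between wide1's own z axis and vertical above 2.8 rad and z of narrow3 in the frame of wide1 below 0.01 m)) and ((angle between wide2's own z axis and vertical below 0.3 rad and z of narrow3 in the frame of wide2 above 0.01 m) or (angle between wide2's own z axis and vertical above 2.8 rad and z of narrow3 in the frame of wide2 below 0.01 m))); the robot touches nothing.
It fails at once if the food canister is moved more than 30 mm (distance of food_canister from where it was at the start of the episode above 0.03 m).
It fails at once if the scoop cup is moved more than 30 mm (distance of scoop_cup from where it was at the start of the episode above 0.03 m).
It fails at once if the feed spoon is moved more than 30 mm (distance of feed_spoon from where it was at the start of the episode above 0.03 m).
Of wide1, wide2, narrow1, narrow2, narrow3 only 4 to 5 are there at a start; the rules pass over those that are not, and their reading is None.
At some moment in a run one of wide1, wide2, narrow1, narrow2, narrow3 may be knocked a few centimetres aside while the robot is not near it.
Once in a run the grip may slacken for a moment while it holds something.
It also fails if it takes over 210 s, if anything falls off the work surface, if the arm or the gripper's body presses on something with over 40 N, if the wrist force passes 120 N, or if a joint passes its speed limit or range.

## Working session

There is one attempt and no reset: what is moved stays moved. The work goes in short steps, Python scripts to look and compute and a shell command to move; the robot and the scene stay as the last step left them, time stands still between calls to the robot, and variables do not carry over. Pictures are saved under pics/ and viewed, at most 14 in all, crops included, and the job is handed in when it is done.

```bash
mkdir -p pics; ls
python3 - <<'E'
from rig import telemetry, viewer
import cv2
o=telemetry.get_obs(); print(o)
for c in("top","scene"):
    im=viewer.camera(c); cv2.imwrite(f"pics/{c}0.png",im)
    print(c,viewer.camera_info(c))
    for t in("feeding_base","knob_grip","guard","wide1","narrow1","food_canister","scoop_cup","feed_spoon"):
        print(c,t,[(round(d['p'],2),[round(v) for v in d['bbox']]) for d in viewer.recognise(c,t)])
print(viewer.camera_info("wrist"))
E
```

```text
pics
{'time': 0.0, 'q': array([-1.46848975e+00,  5.28470905e-01,  1.43389571e+00, -1.72382738e-05,
        1.18137419e+00, -1.78462090e-01]), 'joint_velocities': array([-7.98184841e-04, -4.19490435e-05, -2.25377591e-04,  4.61424176e-04,
       -1.05811588e-03,  6.31694703e-04]), 'joint_torque': array([-1.75875586e-03, -4.40047324e+01, -1.76593423e+01,  6.29970711e-02,
        5.84542227e-02, -1.75996338e-04]), 'position': array([ 0.17315952, -0.59982141,  0.24057077]), 'tool_rot': array([ 9.90161262e-01,  1.39926844e-01,  3.29239853e-05, -1.07360020e-03]), 'ft_force': array([ 0.9845    ,  0.51660429, -0.75111018]), 'moment': array([-0.03232222,  0.04373194, -0.0330925 ]), 'grip_force': 0.0, 'grip_width': 0.08730885082167172}
top {'intrinsics': array([[390.69810797,   0.        , 254.49029125],
       [  0.        , 390.69810797, 193.59696967],
       [  0.        ,   0.        ,   1.        ]]), 'k1': -0.07726238083729679, 'rvec': array([ 2.12321354, -2.11500433,  0.20880896]), 'tvec': array([-0.0054989 ,  0.58234158,  1.14011762])}
top feeding_base [(0.76, [185, 149, 131, 66]), (0.3
[... 1179 characters left out ...]
3, 15])]
scene food_canister [(0.76, [404, 164, 37, 46])]
scene scoop_cup [(0.85, [84, 212, 30, 33])]
scene feed_spoon [(0.68, [278, 235, 18, 48])]
{'intrinsics': array([[296.16817641,   0.        , 255.42350479],
       [  0.        , 296.16817641, 196.29615686],
       [  0.        ,   0.        ,   1.        ]]), 'k1': -0.015764767854732825, 'hand_eye': array([[-2.17678518e-04, -9.57808137e-01, -2.87408290e-01,
         8.00836676e-02],
       [ 9.99999113e-01,  1.69162585e-04, -1.32112969e-03,
        -2.79227522e-05],
       [ 1.31400750e-03, -2.87408322e-01,  9.57807251e-01,
        -1.42603258e-01],
       [ 0.00000000e+00,  0.00000000e+00,  0.00000000e+00,
         1.00000000e+00]])}
```

```bash
python3 - <<'E'
import cv2
im=cv2.imread("pics/top0.png")
cv2.imwrite("pics/top0c.png",cv2.resize(im[90:310,70:440],(800,476),interpolation=cv2.INTER_CUBIC))
E
cat > h.py <<'E'
import numpy as np, cv2
from scipy.spatial.transform import Rotation as R
from rig import telemetry, viewer
def cam(name,obs=None):
    """K,k1, Rcw, centre"""
    i=viewer.camera_info(name)
    if name=="wrist":
        T=np.eye(4);T[:3,:3]=R.from_quat(obs['tool_rot']).as_matrix();T[:3,3]=obs['position']
        T=T@i['hand_eye'];return i['intrinsics'],i['k1'],T[:3,:3],T[:3,3]
    Rm=cv2.Rodrigues(i['rvec'])[0];return i['intrinsics'],i['k1'],Rm.T,-Rm.T@i['tvec']
def px2w(c,uv,z):
    K,k1,Rm,C=c;d=(np.atleast_2d(uv)-K[:2,2])/[K[0,0],K[1,1]]
    s=d.copy()
    for _ in range(8): s=d/(1+k1*(s**2).sum(1,keepdims=True))
    r=np.c_[s,np.ones(len(s))]@Rm.T
    return C+r*((z-C[2])/r[:,2:])
def w2px(c,P):
    K,k1,Rm,C=c;p=(np.atleast_2d(P)-C)@Rm;s=p[:,:2]/p[:,2:]
    s=s*(1+k1*(s**2).sum(1,keepdims=True));return s*[K[0,0],K[1,1]]+K[:2,2]
def rel(xyz,yaw_close=None,obs=None):
    """tool-frame shift in mm to reach xyz, roll deg so that tool y is along yaw_close"""
    o=obs or telemetry.get_obs();Rm=R.from_quat(o['tool_rot']).as_matrix()
    t=Rm.T@(np.array(xyz)-o['position'])*1000
    out=[np.round(t,1)]
    if yaw_close is not None:
        a=np.array([np.cos(yaw_close),np.sin(yaw_close),0]);b=Rm.T@a
        r=np.degrees(np.arctan2(-b[0],b[1]));r=(r+90)%180-90
        out.append(round(r,1))
    return out
E
python3 - <<'E'
import sys;sys.path.insert(0,'.')
from h import *
c=cam("top");bb=lambda b:[b[0]+b[2]/2,b[1]+b[3]/2]
for n,b,z in [("wide",[328,267,26,17],.01),("wide",[318,228,20,20],.01),("narrow",[219,267,15,16],.007),("n",[224,225,21,17],.007),("n",[178,227,22,19],.007),("n",[270,225,12,18],.007),("guard",[360,232,28,22],.06),("knob",[277,181,34,11],.06)]:
    print(n,px2w(c,bb(b),z).round(3))
E
```

```text
wide [[ 0.335 -0.271  0.01 ]]
wide [[ 0.451 -0.234  0.01 ]]
narrow [[0.336 0.082 0.007]]
n [[0.465 0.059 0.007]]
n [[0.454 0.202 0.007]]
n [[ 0.463 -0.071  0.007]]
guard [[ 0.432 -0.363  0.06 ]]
knob [[ 0.604 -0.124  0.06 ]]
```

View pics/top0c.png

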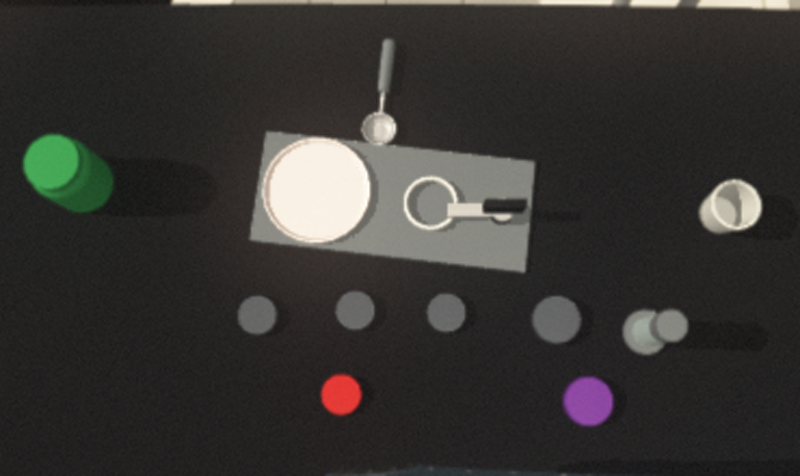

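The top crop shows one wide grey round (crop 556,319), three narrow grey rounds (257,315; 355,310; 446,312), and the guard (648,332). The dish is at (317,190), the ring at (430,203) and the knob at (505,206), with the arm locked. The red and purple discs are decoys. Next I refine these by segmentation.

Run:
```python
from h import *
c=cam("top");im=cv2.imread("pics/top0.png");g=cv2.cvtColor(im,6)
def blobs(m,z,lab,amin=60):
    cs,_=cv2.findContours(m,cv2.RETR_EXTERNAL,cv2.CHAIN_APPROX_NONE)
    for k in cs:
        if cv2.contourArea(k)<amin: continue
        p=px2w(c,k[:,0,:].astype(float),z)[:,:2];ctr,wh,_=cv2.minAreaRect((p*1000).astype(np.float32))
        (ex,ey),ax,_=cv2.fitEllipse((p*1000).astype(np.float32))
        print(lab,k[:,0].mean(0).round(),"ell",round(ex),round(ey),np.round(ax),"rect",np.round(ctr),np.round(wh))
low=g.copy();low[:215]=0;low[305:]=0
blobs((low>55).astype(np.uint8),.017,"low")
hi=g.copy();hi[:90]=0;hi[225:]=0;
blobs((hi>55).astype(np.uint8),.008,"plate",1000)
blobs((hi>165).astype(np.uint8),.018,"white",30)
b=cv2.convertScaleAbs(hi);roi=g[140:225,180:325]
cv2.imwrite("pics/plate.png",cv2.resize(roi,(800,469),interpolation=cv2.INTER_CUBIC))
P=px2w(c,np.array([[266,131],[535,160],[526,271],[250,240]])/2.162+[70,90],.008)
print(P.round(4), P.mean(0))
```

```text
low [342. 275.] ell 337 -271 [68. 70.] rect [ 336. -272.] [68. 68.]
low [227. 272.] ell 346 79 [55. 56.] rect [346.  80.] [54. 55.]
low [ 24. 275.] ell 335 722 [113. 162.] rect [315. 716.] [163. 111.]
low [372. 242.] ell 438 -370 [ 61. 100.] rect [ 436. -374.] [96. 65.]
low [327. 237.] ell 453 -229 [66. 69.] rect [ 452. -229.] [69. 65.]
low [188. 235.] ell 458 202 [55. 55.] rect [458. 202.] [56. 53.]
low [276. 234.] ell 462 -70 [53. 56.] rect [463. -69.] [53. 56.]
low [234. 233.] ell 465 61 [54. 56.] rect [465.  62.] [56. 53.]
plate [251. 172.] ell 659 7 [331. 415.] rect [712.  -2.] [414. 346.]
plate [363. 101.] ell 954 -879 [375. 509.] rect [ 795. -277.] [ 329. 1265.]
white [408. 185.] ell 622 -499 [68. 90.] rect [ 624. -498.] [87. 74.]
white [275. 185.] ell 622 -60 [ 75. 118.] rect [629. -67.] [ 80. 119.]
white [216. 178.] ell 643 121 [157. 158.] rect [642. 122.] [158. 157.]
white [246. 146.] ell 744 21 [29. 74.] rect [750.  20.] [32. 75.]
white [506. 130.] ell 856 -859 [ 65. 356.] rect [ 808. -838.] [ 78. 326.]
white [473.  92.] ell 952 -775 [ 14. 181.] rect [ 951. -756.] [ 15. 113.]
white [424.  91.] ell 949 -596 [ 12. 254.] rect [ 948. -582.] [ 11. 220.]
white [372.  91.] ell 946 -401 [  8. 125.] rect [ 946. -400.] [ 7. 76.]
white [319.  90.] ell 946 -271 [  4. 451.] rect [ 945. -220.] [  4. 230.]
white [ 17. 102.] ell 623 304 [ 351. 1266.] rect [879. 794.] [189. 148.]
[[ 0.7347  0.1984  0.008 ]
 [ 0.6909 -0.2075  0.008 ]
 [ 0.5227 -0.1896  0.008 ]
 [ 0.5671  0.2161  0.008 ]] [0.62886588 0.00433536 0.008     ]
```

Run:
```python
from h import *
print(rel([.613,-.152,.24],-.108))
```

```text
[array([ 546.8, -309.1,    1.6]), np.float64(-67.7)]
```

```bash
R='[{"translation":[137,-77,0],"roll":0,"gripper":87},{"translation":[137,-77,0],"roll":0,"gripper":87}]'
python3 -m creep '[{"translation":[137,-77,0],"roll":0,"gripper":87},{"translation":[137,-77,0],"roll":0,"gripper":87},{"translation":[137,-77,0],"roll":0,"gripper":87},{"translation":[137,-77,0],"roll":0,"gripper":87},{"translation":[137,-77,0],"roll":0,"gripper":87}]'
python3 -m creep '[{"translation":[137,-77,0],"roll":0,"gripper":87},{"translation":[137,-77,0],"roll":0,"gripper":87},{"translation":[137,-77,0],"roll":0,"gripper":87},{"translation":[137,-77,0],"roll":0,"gripper":87},{"translation":[137,-77,0],"roll":0,"gripper":87}]'
python3 -m creep '[{"translation":[137,-77,0],"roll":0,"gripper":87},{"translation":[137,-77,0],"roll":0,"gripper":87},{"translation":[137,-77,0],"roll":0,"gripper":87},{"translation":[137,-77,0],"roll":0,"gripper":87},{"translation":[137,-77,0],"roll":0,"gripper":87}]'
python3 -m creep '[{"translation":[137,-77,0],"roll":0,"gripper":87},{"translation":[137,-77,0],"roll":0,"gripper":87},{"translation":[137,-77,0],"roll":0,"gripper":87},{"translation":[137,-77,0],"roll":0,"gripper":87},{"translation":[137,-77,0],"roll":0,"gripper":87}]'
python3 -m creep '[{"translation":[0,0,0],"roll":-34,"gripper":87},{"translation":[0,0,0],"roll":-34,"gripper":87},{"translation":[0,0,0],"roll":-34,"gripper":87},{"translation":[0,0,0],"roll":-34,"gripper":87},{"translation":[0,0,0],"roll":-34,"gripper":87}]'
python3 -m creep '[{"translation":[0,0,0],"roll":-34,"gripper":87},{"translation":[0,0,0],"roll":-34,"gripper":87},{"translation":[0,0,0],"roll":-34,"gripper":87},{"translation":[0,0,0],"roll":-34,"gripper":87},{"translation":[0,0,0],"roll":-34,"gripper":87}]'
python3 - <<'E'
from h import *
o=telemetry.get_obs();im=viewer.camera("wrist");cv2.imwrite("pics/w1.png",im)
print(o['position'],o['q'],rel([.613,-.152,.24],-.108))
c=cam("wrist",o)
yd=np.array([.108,.994]);d=np.array([.6425,.1215])
for n,p in [("dish",[*d,.014]),("ring",[*(d-yd*.17),.02]),("knob",[*(d-yd*.275),.073])]: print(n,w2px(c,p).round())
for t in("knob_grip","clamp_tip"): print(viewer.recognise("wrist",t))
E
```

```text
time: 1.32
position: [0.2869, -0.483, 0.2415]
tool_rot: [0.99, 0.142, 0.001, -0.002]
ft_force: [-0.8, -0.8, 0.8]
grip_width: 0.0872
grip_force: 0.0
time: 1.73
position: [0.3968, -0.3724, 0.2417]
tool_rot: [0.99, 0.143, 0.001, -0.001]
ft_force: [0.3, -0.2, -0.3]
grip_width: 0.0869
grip_force: 0.0
time: 2.15
position: [0.5075, -0.2615, 0.2418]
tool_rot: [0.99, 0.142, 0.001, -0.0]
ft_force: [0.4, -0.5, 0.6]
grip_width: 0.0871
grip_force: 0.0
time: 2.57
position: [0.6182, -0.15, 0.2416]
tool_rot: [0.99, 0.142, 0.002, -0.0]
ft_force: [-0.2, -0.2, 0.1]
grip_width: 0.0868
grip_force: 0.0
time: 2.98
position: [0.6137, -0.1549, 0.2414]
tool_rot: [0.905, 0.425, -0.0, 0.0]
ft_force: [0.4, -0.3, 0.3]
grip_width: 0.0868
grip_force: 0.0
time: 3.4
position: [0.6136, -0.155, 0.2415]
tool_rot: [0.741, 0.671, -0.001, 0.0]
ft_force: [0.5, 0.1, 0.4]
grip_width: 0.0868
grip_force: 0.0
[ 0.61362274 -0.15504865  0.2414837 ] [-4.23278069e-01  5.38538165e-01  1.41156892e+00 -1.19792414e-03
  1.19158364e+00 -3.24016041e-01] [array([ 2.9, -0.9,  1.5]), np.float64(0.6)]
dish [[256. -94.]]
ring [[255.  82.]]
knob [[254. 181.]]
[{'bbox': [237.4, 101.1, 28.6, 102.5], 'p': 0.93}]
[{'bbox': [239.4, 98.0, 31.4, 110.8], 'p': 0.68}]
```

View pics/w1.png

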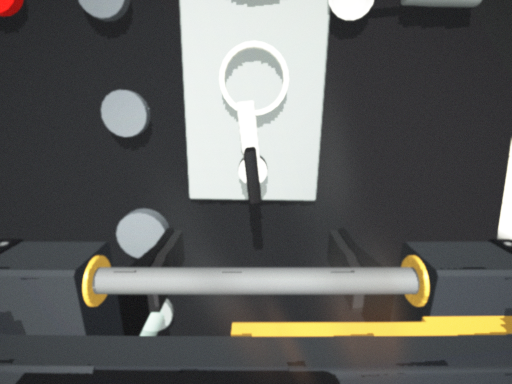

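The wrist view shows the ring at (254,79) and the bar grip from (250,150) to (254,203), with the arm pointing at the ring. Next I fit the exact positions.

Run:
```python
from h import *
o=telemetry.get_obs();c=cam("wrist",o);im=cv2.imread("pics/w1.png");g=cv2.cvtColor(im,6)
# black bar top
hsv=cv2.cvtColor(im,cv2.COLOR_BGR2HSV)
m=np.zeros_like(g);m[140:200,225:280]=(g[140:200,225:280]<60)
k=max(cv2.findContours(m,0,1)[0],key=cv2.contourArea)
p=px2w(c,k[:,0,:].astype(float),.073)[:,:2]*1000;r=cv2.minAreaRect(p.astype(np.float32));print("bar",r)
b=cv2.boxPoints(r);print(b.round(1))
m=np.zeros_like(g);m[30:118,210:300]=(g[30:118,210:300]>235);m[95:,236:262]=0
ks=np.argwhere(m)[:,::-1].astype(float)
p=px2w(c,ks,.020)[:,:2]*1000;
h=cv2.convexHull(p.astype(np.float32));print("ring outer",cv2.minEnclosingCircle(h),cv2.fitEllipse(h))
```

```text
bar ((613.1341552734375, -143.24746704101562), (8.456097602844238, 56.701072692871094), 0.75070720911026)
[[ 608.5 -115. ]
 [ 609.3 -171.7]
 [ 617.7 -171.5]
 [ 617.  -114.8]]
ring outer ((625.5733642578125, -41.59073257446289), 69.14358520507812) ((623.5153198242188, -39.298709869384766), (93.15230560302734, 2828.096923828125), 83.85465240478516)
```

Run:
```python
from h import *
print(rel([.613,-.147,.056],.013))
```

```text
[array([  7.4,  -1.6, 185.5]), np.float64(-6.9)]
```

```bash
python3 -m creep '[{"translation":[7.4,-1.6,40],"roll":-6.9,"gripper":60},{"translation":[7.4,-1.6,80],"roll":-6.9,"gripper":60},{"translation":[7.4,-1.6,120],"roll":-6.9,"gripper":60},{"translation":[7.4,-1.6,155],"roll":-6.9,"gripper":60},{"translation":[7.4,-1.6,185],"roll":-6.9,"gripper":60}]' 20
python3 -m creep '[{"translation":[0,0,0],"roll":0,"gripper":60},{"translation":[0,0,0],"roll":0,"gripper":0},{"translation":[0,0,0],"roll":0,"gripper":0},{"translation":[0,0,0],"roll":0,"gripper":0},{"translation":[0,0,0],"roll":0,"gripper":0}]' 20
python3 -m creep '[{"translation":[0,0,0],"roll":0,"gripper":0},{"translation":[0,0,0],"roll":0,"gripper":0},{"translation":[0,0,0],"roll":0,"gripper":0}]' 20
```

```text
time: 3.97
position: [0.6124, -0.1458, 0.0541]
tool_rot: [0.702, 0.712, -0.001, -0.001]
ft_force: [-0.2, 0.0, 0.3]
grip_width: 0.0635
grip_force: 0.0
time: 4.38
position: [0.6152, -0.146, 0.0592]
tool_rot: [0.701, 0.713, 0.001, 0.002]
ft_force: [-0.7, 0.5, 0.2]
grip_width: 0.0409
grip_force: 0.0
time: 4.63
position: [0.614, -0.1453, 0.0575]
tool_rot: [0.701, 0.713, 0.0, 0.001]
ft_force: [-0.1, 0.2, -0.3]
grip_width: 0.0214
grip_force: 0.4
```

```bash
python3 -m creep '[{"translation":[0,0,0],"roll":0,"gripper":0},{"translation":[0,0,0],"roll":0,"gripper":0},{"translation":[0,0,0],"roll":-4,"gripper":0},{"translation":[0,0,0],"roll":-10,"gripper":0},{"translation":[0,0,0],"roll":-16,"gripper":0}]' 20
python3 -m creep '[{"translation":[0,0,0],"roll":-6,"gripper":0},{"translation":[0,0,0],"roll":-12,"gripper":0},{"translation":[0,0,0],"roll":-18,"gripper":0},{"translation":[0,0,0],"roll":-24,"gripper":0},{"translation":[0,0,0],"roll":-30,"gripper":0}]' 20
python3 -m creep '[{"translation":[0,0,0],"roll":-6,"gripper":0},{"translation":[0,0,0],"roll":-12,"gripper":0},{"translation":[0,0,0],"roll":-18,"gripper":0},{"translation":[0,0,0],"roll":-24,"gripper":0},{"translation":[0,0,0],"roll":-30,"gripper":0}]' 20
python3 -c "
from h import *;o=telemetry.get_obs();print(o['moment'],o['q'])"
```

```text
time: 5.05
position: [0.6094, -0.1451, 0.0568]
tool_rot: [0.592, 0.806, -0.002, -0.004]
ft_force: [-9.4, -3.0, 8.0]
grip_width: 0.0139
grip_force: 20.0
time: 5.47
position: [0.6076, -0.1462, 0.0568]
tool_rot: [0.363, 0.932, -0.003, -0.006]
ft_force: [-14.4, -6.6, 10.3]
grip_width: 0.0141
grip_force: 20.0
time: 5.88
position: [0.6067, -0.1481, 0.0568]
tool_rot: [0.109, 0.994, -0.002, -0.007]
ft_force: [-15.9, -12.4, 9.5]
grip_width: 0.014
grip_force: 20.0
[-2.09689962  2.50054899 -0.19228826] [-0.41397883  0.77436871  1.55048886 -0.01200015  0.82930163 -1.75763051]
```

```bash
python3 -m creep '[{"translation":[0,0,0],"roll":0,"gripper":60},{"translation":[0,0,0],"roll":0,"gripper":60},{"translation":[0,0,0],"roll":0,"gripper":60},{"translation":[0,0,-10],"roll":0,"gripper":60},{"translation":[0,0,-40],"roll":0,"gripper":80}]'
python3 -m creep '[{"translation":[0,0,-40],"roll":0,"gripper":87},{"translation":[0,0,-80],"roll":0,"gripper":87},{"translation":[0,0,-120],"roll":0,"gripper":87},{"translation":[0,0,-160],"roll":0,"gripper":87},{"translation":[0,0,-200],"roll":0,"gripper":87}]'
python3 -m creep '[{"translation":[60,0,-20],"roll":0,"gripper":87},{"translation":[60,0,-20],"roll":0,"gripper":87},{"translation":[60,0,-20],"roll":0,"gripper":87},{"translation":[60,0,-20],"roll":0,"gripper":87},{"translation":[60,0,-20],"roll":0,"gripper":87}]'
python3 - <<'E'
from h import *
o=telemetry.get_obs();im=viewer.camera("wrist");cv2.imwrite("pics/w2.png",im);np.save("w2.npy",[o['position'].tolist()+o['tool_rot'].tolist()])
print(o['position'])
c=cam("wrist",o)
for t in("knob_grip","guard","wide1","narrow1","feeding_base"): print(t,[(d['p'],d['bbox']) for d in viewer.recognise("wrist",t)])
E
```

```text
time: 6.3
position: [0.611, -0.1437, 0.0934]
tool_rot: [0.113, 0.994, 0.001, -0.004]
ft_force: [0.5, 0.2, 0.1]
grip_width: 0.0394
grip_force: 0.0
time: 6.72
position: [0.6136, -0.1443, 0.2996]
tool_rot: [0.113, 0.994, 0.0, 0.001]
ft_force: [0.7, 0.1, -0.6]
grip_width: 0.0724
grip_force: 0.0
time: 7.13
position: [0.5558, -0.1315, 0.317]
tool_rot: [0.113, 0.994, -0.0, 0.001]
ft_force: [-0.5, 0.3, -0.0]
grip_width: 0.0865
grip_force: 0.0
[ 0.5557838  -0.13148681  0.317044  ]
knob_grip [(0.77, [242.9, 147.3, 20.0, 81.8]), (0.19, [18.4, 222.8, 61.7, 19.0])]
guard [(0.96, [12.5, 92.1, 104.0, 47.0]), (0.56, [217.4, 117.2, 269.9, 131.6])]
wide1 [(0.75, [151.0, 82.4, 51.0, 48.5])]
narrow1 [(0.74, [456.7, 14.2, 42.6, 46.8]), (0.68, [265.9, 64.9, 40.0, 43.3]), (0.58, [355.2, 45.8, 40.9, 39.3]), (0.44, [242.5, 145.2, 19.9, 80.8])]
feeding_base [(0.86, [217.8, 115.2, 271.9, 128.5])]
```

View pics/w2.png

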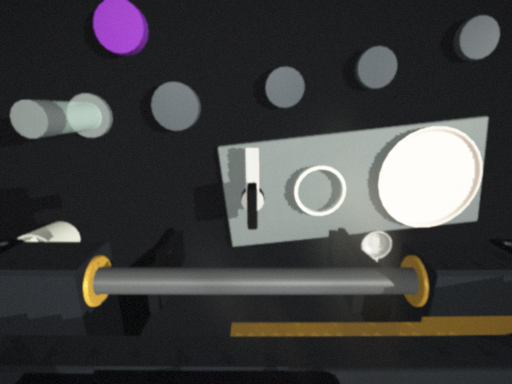

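The arm now points toward the robot, clear of the ring. The ring is at (320,190), the dish at (430,177), the bar at (252,205), and the guard foot at (90,116) with its top at (30,118). All four rounds are visible. I'll measure everything from this picture.

```bash
cat > meas.py <<'E'
from h import *
from scipy.optimize import least_squares
def circ(p):
    f=least_squares(lambda a:np.hypot(*(p-a[:2]).T)-a[2],[*p.mean(0),30.],loss='soft_l1',f_scale=1.)
    return f.x.round(1),round(float(np.abs(f.fun).mean()),2)
def blob(c,m,box,z):
    x,y,w,h=box;mm=np.zeros_like(m);mm[y:y+h,x:x+w]=m[y:y+h,x:x+w]
    k=max(cv2.findContours(mm,0,1)[0],key=cv2.contourArea)
    return circ(px2w(c,k[:,0,:].astype(float),z)[:,:2]*1000)
E
python3 - <<'E'
from meas import *
a=np.load("w2.npy")[0];o=dict(position=a[:3],tool_rot=a[3:]);c=cam("wrist",o)
g=cv2.cvtColor(cv2.imread("pics/w2.png"),6);print(g[190,318],g[200,290],g[107,175],g[160,175],g[180,270])
w=(g>215).astype(np.uint8);d=(g>70).astype(np.uint8)
print("dish",blob(c,w,(370,115,130,125),.019));print("ring",blob(c,w,(285,155,70,70),.020))
print("wide",blob(c,d,(140,72,70,65),.02))
for n,b in(("n1",(258,57,56,58)),("n2",(347,37,58,57)),("n3",(445,5,67,63))):print(n,blob(c,d,b,.014))
print("guardfoot px", px2w(c,[[90,116]],.010), "top",px2w(c,[[30,118]],.13))
E
python3 - <<'E'
import cv2
im=cv2.imread("pics/w2.png")[60:250,0:200];cv2.imwrite("pics/w2c.png",cv2.resize(im,None,fx=3,fy=3,interpolation=2))
E
```

```text
172 111 124 29 166
dish (array([642. , 124.8,  78.9]), 0.4)
ring (array([622.8, -43.8,  39.4]), 0.37)
wide (array([ 452.6, -223.9,   33.6]), 0.54)
n1 (array([462.3, -66.5,  27.3]), 0.35)
n2 (array([465.3,  64.6,  27.2]), 0.33)
n3 (array([457.8, 206.8,  27.3]), 0.32)
guardfoot px [[ 0.43649043 -0.35292421  0.01      ]] top [[ 0.43469776 -0.35381883  0.13      ]]
```

View pics/w2c.png

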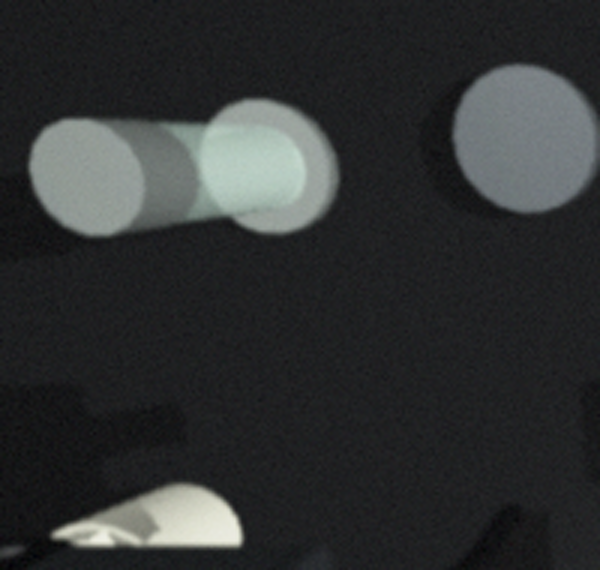

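```bash
python3 -c "
from h import *
print(rel([.436,-.353,.25]))"
```

```text
[array([  66.6, -242.5,   65.8])]
```

```bash
python3 -m creep '[{"translation":[5,-121,0],"roll":0,"gripper":87},{"translation":[5,-121,0],"roll":0,"gripper":87},{"translation":[5,-121,0],"roll":0,"gripper":87},{"translation":[5,-121,0],"roll":0,"gripper":87}]'
python3 -m creep '[{"translation":[-8,-121,0],"roll":0,"gripper":87},{"translation":[-8,-121,0],"roll":0,"gripper":87},{"translation":[-8,-121,0],"roll":0,"gripper":87},{"translation":[-8,-121,0],"roll":0,"gripper":87},{"translation":[-8,-121,0],"roll":0,"gripper":87}]'
python3 -m creep '[{"translation":[0,0,0],"roll":0,"gripper":87},{"translation":[0,0,0],"roll":0,"gripper":87}]'
python3 - <<'E'
from h import *
o=telemetry.get_obs();im=viewer.camera("wrist");cv2.imwrite("pics/w3.png",im);np.save("w3.npy",[o['position'].tolist()+o['tool_rot'].tolist()])
c=cam("wrist",o)
b=viewer.recognise("wrist","guard")[0]['bbox'];print(b)
print(w2px(c,[[.436,-.353,.13],[.436,-.353,.01]]))
x,y,w,h=[int(v) for v in b]
E
```

```text
time: 7.77
position: [0.5221, -0.2552, 0.3161]
tool_rot: [0.116, 0.993, -0.002, -0.0]
ft_force: [0.9, 0.7, 0.3]
grip_width: 0.087
grip_force: 0.0
time: 8.18
position: [0.5031, -0.37, 0.3155]
tool_rot: [0.115, 0.993, 0.001, -0.0]
ft_force: [0.4, 0.4, 0.7]
grip_width: 0.0871
grip_force: 0.0
time: 8.35
position: [0.5038, -0.3665, 0.3162]
tool_rot: [0.113, 0.994, 0.001, -0.0]
ft_force: [0.5, 0.3, 0.3]
grip_width: 0.0871
grip_force: 0.0
[228.3, 90.4, 46.2, 48.1]
[[252.47666244 116.65898711]
 [253.03515551 114.28975059]]
```

View pics/w3.png

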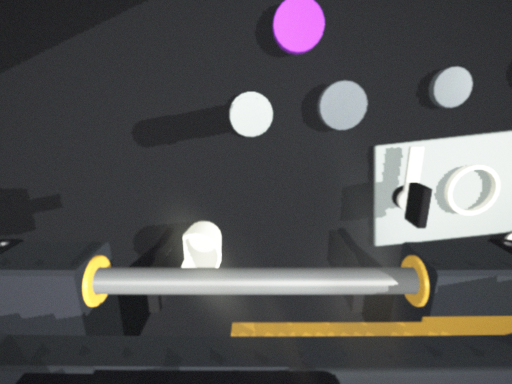

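The guard is almost directly below the camera, with its top and foot overlapping at (251,114). That agrees with the earlier estimate to about 1.5 mm, so I'll grasp it.

```bash
python3 -c "
from h import *
a=np.load('w3.npy')[0];o=dict(position=a[:3],tool_rot=a[3:]);c=cam('wrist',o)
print(px2w(c,[[251.4,114.4]],.13),px2w(c,[[251.4,114.4]],.01))
print(rel([.4345,-.354,.20]),rel([.4345,-.354,.116]))"
```

```text
[[ 0.43345857 -0.35359269  0.13      ]] [[ 0.43561549 -0.35536585  0.01      ]]
[array([ 70.5,  -3.5, 116.6])] [array([ 70.5,  -3.5, 200.6])]
```

```bash
python3 -m creep '[{"translation":[35,-3.5,15],"roll":0,"gripper":87},{"translation":[70.5,-3.5,35],"roll":0,"gripper":87},{"translation":[70.5,-3.5,75],"roll":0,"gripper":87},{"translation":[70.5,-3.5,115],"roll":0,"gripper":87},{"translation":[70.5,-3.5,115],"roll":0,"gripper":87}]'
python3 -m creep '[{"translation":[0,0,30],"roll":0,"gripper":87},{"translation":[0,0,60],"roll":0,"gripper":87},{"translation":[0,0,85],"roll":0,"gripper":87},{"translation":[0,0,85],"roll":0,"gripper":40},{"translation":[0,0,85],"roll":0,"gripper":30}]' 30
python3 -m creep '[{"translation":[0,0,0],"roll":0,"gripper":20},{"translation":[0,0,0],"roll":0,"gripper":20},{"translation":[0,0,0],"roll":0,"gripper":20},{"translation":[0,0,0],"roll":0,"gripper":20},{"translation":[0,0,0],"roll":0,"gripper":20}]' 30
```

```text
time: 8.87
position: [0.4307, -0.3505, 0.1954]
tool_rot: [0.113, 0.994, 0.005, -0.005]
ft_force: [-1.5, 0.5, 0.2]
grip_width: 0.0871
grip_force: 0.0
time: 9.28
position: [0.4348, -0.3553, 0.1172]
tool_rot: [0.113, 0.994, 0.0, -0.0]
ft_force: [-0.2, 0.6, -0.2]
grip_width: 0.0803
grip_force: 0.0
time: 9.7
position: [0.4344, -0.356, 0.1176]
tool_rot: [0.113, 0.994, -0.001, 0.001]
ft_force: [-0.4, 0.5, 0.1]
grip_width: 0.0483
grip_force: 0.0
```

```bash
python3 -m creep '[{"translation":[0,0,0],"roll":0,"gripper":20},{"translation":[0,0,0],"roll":0,"gripper":20},{"translation":[0,0,0],"roll":0,"gripper":20},{"translation":[0,0,0],"roll":0,"gripper":20}]' 40
python3 -m creep '[{"translation":[0,0,-20],"roll":0,"gripper":20},{"translation":[0,0,-45],"roll":0,"gripper":20},{"translation":[0,0,-75],"roll":0,"gripper":20},{"translation":[0,0,-110],"roll":0,"gripper":20},{"translation":[0,0,-110],"roll":0,"gripper":20}]'
python3 -c "
from h import *
print(rel([.623,-.044,.225]))
o=telemetry.get_obs();im=viewer.camera('scene');cv2.imwrite('pics/s1.png',im);
print(viewer.recognise('scene','guard'))"
```

```text
time: 10.03
position: [0.4344, -0.3562, 0.1171]
tool_rot: [0.113, 0.994, -0.001, 0.0]
ft_force: [-0.3, -0.9, 4.3]
grip_width: 0.041
grip_force: 39.9
time: 10.45
position: [0.4365, -0.3582, 0.2321]
tool_rot: [0.113, 0.994, -0.004, 0.004]
ft_force: [1.7, -2.0, -2.5]
grip_width: 0.0412
grip_force: 40.0
[array([-111. ,  348.1,    5.8])]
[{'bbox': [121.2, 125.6, 27.2, 44.0], 'p': 0.71}]
```

```bash
python3 -m creep '[{"translation":[-9,29,0],"roll":0,"gripper":20},{"translation":[-18,58,0],"roll":0,"gripper":20},{"translation":[-27,87,0],"roll":0,"gripper":20},{"translation":[-37,116,0],"roll":0,"gripper":20}]'
python3 -m creep '[{"translation":[-9,29,0],"roll":0,"gripper":20},{"translation":[-18,58,0],"roll":0,"gripper":20},{"translation":[-27,87,0],"roll":0,"gripper":20},{"translation":[-37,116,0],"roll":0,"gripper":20}]'
python3 -m creep '[{"translation":[-9,29,0],"roll":0,"gripper":20},{"translation":[-18,58,0],"roll":0,"gripper":20},{"translation":[-27,87,0],"roll":0,"gripper":20},{"translation":[-37,116,0],"roll":0,"gripper":20},{"translation":[-37,116,0],"roll":0,"gripper":20}]'
python3 -m creep '[{"translation":[0,0,0],"roll":0,"gripper":20},{"translation":[0,0,0],"roll":0,"gripper":20},{"translation":[0,0,0],"roll":0,"gripper":20}]'
python3 -c "
from h import *
print(rel([.623,-.044,.125]))
o=telemetry.get_obs();im=viewer.camera('wrist');cv2.imwrite('pics/w4.png',im);np.save('w4.npy',[o['position'].tolist()+o['tool_rot'].tolist()])
"
```

```text
time: 10.88
position: [0.4949, -0.2487, 0.2238]
tool_rot: [0.114, 0.993, 0.002, -0.003]
ft_force: [0.3, -0.5, -1.9]
grip_width: 0.0409
grip_force: 40.0
time: 11.22
position: [0.557, -0.1439, 0.2236]
tool_rot: [0.113, 0.994, 0.001, -0.003]
ft_force: [0.6, -1.0, -2.8]
grip_width: 0.0412
grip_force: 40.0
time: 11.63
position: [0.6215, -0.0361, 0.2236]
tool_rot: [0.111, 0.994, 0.002, -0.001]
ft_force: [0.7, -0.4, -2.1]
grip_width: 0.0413
grip_force: 40.0
time: 11.88
position: [0.6192, -0.0422, 0.225]
tool_rot: [0.114, 0.994, 0.0, -0.002]
ft_force: [-0.2, 0.8, -1.3]
grip_width: 0.0413
grip_force: 40.0
[array([ -4.4,  -0.8, 100. ])]
```

View pics/w4.png

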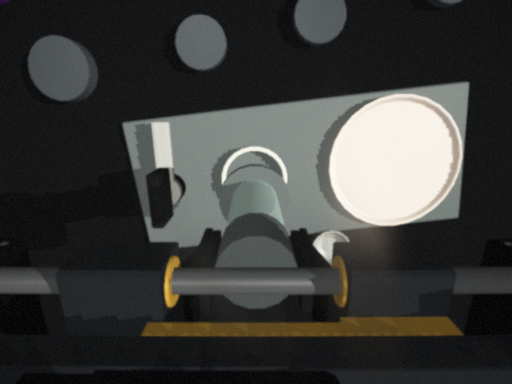

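The guard is held upright above the ring. The ring arc shows at (254,150) and the dish at (397,160). Next I re-measure both from here.

```bash
python3 -c "
from meas import *
a=np.load('w4.npy')[0];o=dict(position=a[:3],tool_rot=a[3:]);c=cam('wrist',o)
g=cv2.cvtColor(cv2.imread('pics/w4.png'),6);w=(g>200).astype(np.uint8)
print('dish',blob(c,w,(322,85,148,145),.019))
m=w[140:180,215:295];ys,xs=np.nonzero(m);p=[]
for x in np.unique(xs): p.append([x+215,ys[xs==x].min()+140-.5])
p=np.array(p);p=p[p[:,1]<170]
P=px2w(c,p,.02)[:,:2]*1000
f=least_squares(lambda a:np.hypot(*(P-a).T)-40,[623,-44.]);print('ring',f.x,np.abs(f.fun).mean())
"
```

```text
dish (array([641.9, 124.8,  78.5]), 0.29)
ring [623.33844861 -43.79025021] 0.26927289110085856
```

```bash
python3 -m creep '[{"translation":[-4.2,-0.8,0],"roll":0,"gripper":20},{"translation":[-4.2,-0.8,25],"roll":0,"gripper":20},{"translation":[-4.2,-0.8,50],"roll":0,"gripper":20},{"translation":[-4.2,-0.8,70],"roll":0,"gripper":20},{"translation":[-4.2,-0.8,75],"roll":0,"gripper":20}]'
python3 -m creep '[{"translation":[0,0,0],"roll":0,"gripper":20},{"translation":[0,0,0],"roll":0,"gripper":20},{"translation":[0,0,0],"roll":0,"gripper":20}]'
python3 -c "
from h import *
print(rel([.623,-.044,.125]))
im=viewer.camera('scene');b=[int(v) for v in viewer.recognise('scene','guard')[0]['bbox']];print(b)
x,y,w,h=b;cv2.imwrite('pics/s2.png',cv2.resize(im[y-30:y+h+40,x-40:x+w+40],None,fx=5,fy=5,interpolation=2)[:600,:800])
"
```

```text
time: 12.35
position: [0.6221, -0.0439, 0.1482]
tool_rot: [0.114, 0.993, 0.0, -0.003]
ft_force: [-1.8, 0.0, -2.5]
grip_width: 0.0411
grip_force: 40.0
time: 12.6
position: [0.6258, -0.0439, 0.1531]
tool_rot: [0.114, 0.994, -0.0, 0.002]
ft_force: [-0.2, -0.4, -2.9]
grip_width: 0.0413
grip_force: 40.0
[array([ 2.8, -0.7, 28.1])]
[240, 174, 22, 44]
```

```bash
python3 -m creep '[{"translation":[0,0,0],"roll":0,"gripper":20},{"translation":[0,0,0],"roll":0,"gripper":20},{"translation":[0,0,0],"roll":0,"gripper":20},{"translation":[0,0,0],"roll":0,"gripper":20}]'
python3 -c "
from h import *
for i in range(1): print(rel([.623,-.044,.125]))"
```

```text
time: 13.03
position: [0.6246, -0.0433, 0.1519]
tool_rot: [0.113, 0.994, -0.0, 0.0]
ft_force: [1.1, -0.0, -1.9]
grip_width: 0.0414
grip_force: 40.0
[array([ 1.4, -1.1, 26.9])]
```

```bash
python3 -m creep '[{"translation":[1.4,-0.8,5],"roll":0,"gripper":20},{"translation":[1.4,-0.8,10],"roll":0,"gripper":20},{"translation":[1.4,-0.8,14],"roll":0,"gripper":20},{"translation":[1.4,-0.8,18],"roll":0,"gripper":20},{"translation":[1.4,-0.8,20],"roll":0,"gripper":20}]'
python3 -m creep '[{"translation":[0,0,2],"roll":0,"gripper":20},{"translation":[0,0,4],"roll":0,"gripper":20},{"translation":[0,0,6],"roll":0,"gripper":20},{"translation":[0,0,7.5],"roll":0,"gripper":20},{"translation":[0,0,7.5],"roll":0,"gripper":20}]'
python3 -m creep '[{"translation":[0,0,0],"roll":0,"gripper":20},{"translation":[0,0,0],"roll":0,"gripper":20},{"translation":[0,0,0],"roll":0,"gripper":20}]'
```

```text
time: 13.45
position: [0.6224, -0.0437, 0.1304]
tool_rot: [0.113, 0.994, 0.0, -0.001]
ft_force: [-0.3, 0.3, -1.0]
grip_width: 0.0413
grip_force: 40.0
time: 13.87
position: [0.6235, -0.044, 0.1252]
tool_rot: [0.113, 0.994, -0.0, 0.001]
ft_force: [-1.2, -1.1, 2.4]
grip_width: 0.0411
grip_force: 39.9
time: 14.12
position: [0.6235, -0.0439, 0.1251]
tool_rot: [0.113, 0.994, -0.0, 0.001]
ft_force: [-2.6, -0.5, 5.6]
grip_width: 0.0412
grip_force: 39.9
```

```bash
python3 -m creep '[{"translation":[0,0,0],"roll":0,"gripper":60},{"translation":[0,0,0],"roll":0,"gripper":70},{"translation":[0,0,0],"roll":0,"gripper":70},{"translation":[0,0,0],"roll":0,"gripper":70},{"translation":[0,0,-8],"roll":0,"gripper":70}]'
python3 -m creep '[{"translation":[0,0,-20],"roll":0,"gripper":87},{"translation":[0,0,-55],"roll":0,"gripper":87},{"translation":[0,0,-90],"roll":0,"gripper":87},{"translation":[0,0,-130],"roll":0,"gripper":87},{"translation":[0,0,-130],"roll":0,"gripper":87}]'
python3 -m creep '[{"translation":[0,0,0],"roll":0,"gripper":87},{"translation":[0,0,0],"roll":0,"gripper":87},{"translation":[0,0,0],"roll":0,"gripper":87}]'
python3 -c "
from h import *
o=telemetry.get_obs();c=cam('wrist',o);im=viewer.camera('wrist');cv2.imwrite('pics/w5.png',im)
ring=np.array([.623,-.044,.008]);print('pred foot/top',w2px(c,[ring+[0,0,.01],ring+[0,0,.13]]))
s=viewer.camera('scene');x,y=230,175
cv2.imwrite('pics/s3.png',np.hstack([im[:,:512],cv2.resize(s[150:250,200:275],(288,384),interpolation=2)]))
print(rel([.611,-.148,.25],np.pi/2-.108))
"
```

```text
time: 14.53
position: [0.6218, -0.0435, 0.1306]
tool_rot: [0.113, 0.994, 0.0, -0.002]
ft_force: [-0.0, -0.6, -0.3]
grip_width: 0.0654
grip_force: 0.0
time: 14.95
position: [0.6277, -0.0447, 0.2714]
tool_rot: [0.113, 0.994, -0.001, 0.009]
ft_force: [1.0, -0.7, 0.2]
grip_width: 0.0861
grip_force: 0.0
time: 15.2
position: [0.6218, -0.0435, 0.2605]
tool_rot: [0.113, 0.994, 0.0, -0.002]
ft_force: [0.1, 0.7, -1.0]
grip_width: 0.0868
grip_force: 0.0
pred foot/top [[254.49922731 170.89647116]
 [254.31005539 196.84108602]]
[array([ -13. , -104.3,   10.1]), np.float64(-6.8)]
```

View pics/s3.png

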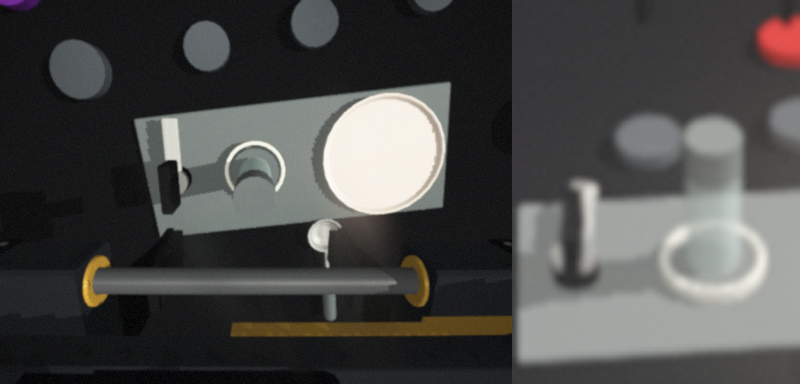

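The guard stands seated at the ring centre. One snag: at clamp≈0 a cross grip would put the 190 mm gripper body against the guard top. So I'll grip the bar end-to-end for the first half of the turn, then regrip across it for the rest.

```bash
python3 -m creep '[{"translation":[-3,-35,0],"roll":0,"gripper":87},{"translation":[-6,-70,0],"roll":0,"gripper":87},{"translation":[-11,-104,0],"roll":0,"gripper":87},{"translation":[-11,-104,0],"roll":0,"gripper":87}]'
python3 -m creep '[{"translation":[0,0,0],"roll":30,"gripper":87},{"translation":[0,0,0],"roll":30,"gripper":87},{"translation":[0,0,0],"roll":30,"gripper":87},{"translation":[0,0,0],"roll":30,"gripper":87},{"translation":[0,0,0],"roll":30,"gripper":87}]'
python3 -m creep '[{"translation":[0,0,0],"roll":30,"gripper":87},{"translation":[0,0,0],"roll":30,"gripper":87},{"translation":[0,0,0],"roll":30,"gripper":87},{"translation":[0,0,0],"roll":30,"gripper":87},{"translation":[0,0,0],"roll":30,"gripper":87}]'
python3 -m creep '[{"translation":[0,0,0],"roll":30,"gripper":87},{"translation":[0,0,0],"roll":30,"gripper":87},{"translation":[0,0,0],"roll":30,"gripper":87},{"translation":[0,0,0],"roll":30,"gripper":87},{"translation":[0,0,0],"roll":30,"gripper":87}]'
python3 -m creep '[{"translation":[0,0,0],"roll":0,"gripper":87},{"translation":[0,0,0],"roll":0,"gripper":87},{"translation":[0,0,0],"roll":0,"gripper":87}]'
python3 - <<'E'
from meas import *
o=telemetry.get_obs();im=viewer.camera('wrist');cv2.imwrite('pics/w6.png',im);c=cam('wrist',o)
print(o['q'],rel([.609,-.148,.056],np.radians(167)))
print(w2px(c,[[.609,-.148,.073]]),[d['bbox'] for d in viewer.recognise('wrist','knob_grip')])
E
```

```text
time: 15.63
position: [0.6097, -0.1537, 0.2605]
tool_rot: [0.116, 0.993, -0.002, -0.001]
ft_force: [0.9, -0.3, -0.1]
grip_width: 0.0873
grip_force: 0.0
time: 16.05
position: [0.6097, -0.1471, 0.2606]
tool_rot: [0.368, 0.93, 0.0, -0.001]
ft_force: [-0.0, -0.8, 0.5]
grip_width: 0.087
grip_force: 0.0
time: 16.47
position: [0.61, -0.1472, 0.2611]
tool_rot: [0.595, 0.804, -0.0, -0.001]
ft_force: [0.1, -0.4, -0.1]
grip_width: 0.087
grip_force: 0.0
time: 16.88
position: [0.6101, -0.1473, 0.2614]
tool_rot: [0.782, 0.623, -0.0, -0.001]
ft_force: [0.6, 0.1, 0.5]
grip_width: 0.087
grip_force: 0.0
time: 17.13
position: [0.6102, -0.1475, 0.2619]
tool_rot: [0.782, 0.624, -0.0, -0.0]
ft_force: [-0.4, 0.1, 0.1]
grip_width: 0.0869
grip_force: 0.0
[-4.14930522e-01  5.10437063e-01  1.40251025e+00 -1.86660904e-05
  1.22899292e+00 -1.90736891e-01] [array([ -0.8,  -1.1, 205.9]), np.float64(0.1)]
[[253.96920082 180.68617959]] [[195.6, 162.9, 84.5, 23.7], [73.2, 0.0, 49.4, 53.3]]
```

View pics/w6.png

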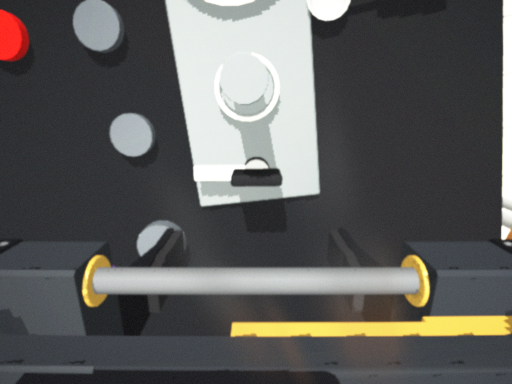

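```bash
python3 -m creep '[{"translation":[0,3,40],"roll":0,"gripper":87},{"translation":[0,3,80],"roll":0,"gripper":87},{"translation":[0,3,120],"roll":0,"gripper":87},{"translation":[0,3,150],"roll":0,"gripper":87},{"translation":[0,3,170],"roll":0,"gripper":87}]'
python3 -m creep '[{"translation":[0,0,12],"roll":0,"gripper":87},{"translation":[0,0,24],"roll":0,"gripper":87},{"translation":[0,0,35],"roll":0,"gripper":87},{"translation":[0,0,35],"roll":0,"gripper":50},{"translation":[0,0,35],"roll":0,"gripper":50}]' 25
python3 -m creep '[{"translation":[0,0,0],"roll":0,"gripper":50},{"translation":[0,0,0],"roll":0,"gripper":50},{"translation":[0,0,0],"roll":0,"gripper":50},{"translation":[0,0,0],"roll":0,"gripper":50}]' 25
```

```text
time: 17.65
position: [0.6112, -0.1475, 0.0884]
tool_rot: [0.782, 0.623, -0.001, -0.002]
ft_force: [-0.4, -0.3, 0.4]
grip_width: 0.0867
grip_force: 0.0
time: 18.07
position: [0.6135, -0.1484, 0.0574]
tool_rot: [0.783, 0.623, 0.0, 0.0]
ft_force: [0.2, 0.5, -0.3]
grip_width: 0.0801
grip_force: 0.0
time: 18.4
position: [0.6109, -0.1477, 0.0579]
tool_rot: [0.782, 0.623, -0.002, -0.002]
ft_force: [-4.4, 0.0, 4.8]
grip_width: 0.0599
grip_force: 25.0
```

```bash
python3 -m creep '[{"translation":[0,0,0],"roll":4,"gripper":50},{"translation":[0,0,0],"roll":9,"gripper":50},{"translation":[0,0,0],"roll":14,"gripper":50},{"translation":[0,0,0],"roll":18,"gripper":50},{"translation":[0,0,0],"roll":22,"gripper":50}]' 25
python3 -m creep '[{"translation":[0,0,0],"roll":5,"gripper":50},{"translation":[0,0,0],"roll":10,"gripper":50},{"translation":[0,0,0],"roll":15,"gripper":50},{"translation":[0,0,0],"roll":20,"gripper":50},{"translation":[0,0,0],"roll":20,"gripper":50}]' 25
python3 -m creep '[{"translation":[0,0,0],"roll":0,"gripper":87},{"translation":[0,0,0],"roll":0,"gripper":87},{"translation":[0,0,0],"roll":0,"gripper":87},{"translation":[0,0,0],"roll":0,"gripper":87}]'
```

```text
time: 18.82
position: [0.6114, -0.1479, 0.0577]
tool_rot: [0.888, 0.461, -0.001, -0.001]
ft_force: [-3.6, -0.6, 2.4]
grip_width: 0.0599
grip_force: 25.0
time: 19.23
position: [0.6118, -0.1483, 0.0577]
tool_rot: [0.954, 0.3, -0.001, -0.0]
ft_force: [-4.3, -1.2, 3.5]
grip_width: 0.0598
grip_force: 25.0
time: 19.57
position: [0.614, -0.1484, 0.0573]
tool_rot: [0.954, 0.301, 0.001, 0.0]
ft_force: [0.3, 0.6, -0.8]
grip_width: 0.0789
grip_force: 0.0
```

```bash
python3 -m creep '[{"translation":[0,0,-20],"roll":0,"gripper":87},{"translation":[0,0,-60],"roll":0,"gripper":87},{"translation":[0,0,-60],"roll":0,"gripper":87}]'
python3 -m creep '[{"translation":[-2,1,0],"roll":-30,"gripper":87},{"translation":[-2,1,0],"roll":-30,"gripper":87},{"translation":[-2,1,0],"roll":-30,"gripper":87},{"translation":[-2,1,0],"roll":-30,"gripper":87},{"translation":[-2,1,0],"roll":-30,"gripper":87}]'
python3 -m creep '[{"translation":[0,0,0],"roll":-30,"gripper":70},{"translation":[0,0,0],"roll":-30,"gripper":70},{"translation":[0,0,0],"roll":-30,"gripper":70},{"translation":[0,0,0],"roll":-30,"gripper":60},{"translation":[0,0,0],"roll":-30,"gripper":60}]'
python3 -m creep '[{"translation":[0,0,0],"roll":-30,"gripper":60},{"translation":[0,0,0],"roll":-30,"gripper":60},{"translation":[0,0,0],"roll":-30,"gripper":60},{"translation":[0,0,0],"roll":-30,"gripper":60},{"translation":[0,0,0],"roll":-30,"gripper":60}]'
python3 -c "
from h import *
o=telemetry.get_obs();print(o['q'],rel([.611,-.148,.056],np.radians(35)))"
```

```text
time: 19.82
position: [0.6177, -0.1498, 0.1231]
tool_rot: [0.954, 0.301, 0.005, 0.004]
ft_force: [1.7, -0.8, 1.1]
grip_width: 0.0864
grip_force: 0.0
time: 20.23
position: [0.6126, -0.1503, 0.1172]
tool_rot: [0.842, 0.539, 0.0, 0.001]
ft_force: [0.3, 0.8, 0.0]
grip_width: 0.0869
grip_force: 0.0
time: 20.65
position: [0.6125, -0.1502, 0.1171]
tool_rot: [0.675, 0.738, 0.0, 0.0]
ft_force: [-0.7, 0.2, -0.6]
grip_width: 0.0649
grip_force: 0.0
time: 21.07
position: [0.6124, -0.1502, 0.1171]
tool_rot: [0.462, 0.887, 0.0, 0.0]
ft_force: [0.4, -0.8, 0.2]
grip_width: 0.0602
grip_force: 0.0
[-4.17600869e-01  6.88374506e-01  1.51960118e+00  1.09140963e-04
  9.33015446e-01 -1.02804727e+00] [array([ 2.6,  0.1, 61.1]), np.float64(-0.0)]
```

```bash
python3 -m creep '[{"translation":[2.5,0,15],"roll":0,"gripper":60},{"translation":[2.5,0,30],"roll":0,"gripper":60},{"translation":[2.5,0,45],"roll":0,"gripper":60},{"translation":[2.5,0,60],"roll":0,"gripper":60},{"translation":[2.5,0,60],"roll":0,"gripper":10}]' 20
python3 -m creep '[{"translation":[0,0,0],"roll":0,"gripper":5},{"translation":[0,0,0],"roll":0,"gripper":5},{"translation":[0,0,0],"roll":0,"gripper":5},{"translation":[0,0,0],"roll":0,"gripper":5},{"translation":[0,0,0],"roll":0,"gripper":5}]' 20
python3 -m creep '[{"translation":[0,0,0],"roll":0,"gripper":5},{"translation":[0,0,0],"roll":0,"gripper":5},{"translation":[0,0,0],"roll":0,"gripper":5}]' 20
```

```text
time: 21.48
position: [0.6089, -0.1474, 0.0543]
tool_rot: [0.464, 0.886, -0.0, -0.003]
ft_force: [-0.8, 0.5, 1.2]
grip_width: 0.0581
grip_force: 0.0
time: 21.9
position: [0.6112, -0.1484, 0.058]
tool_rot: [0.462, 0.887, 0.0, 0.001]
ft_force: [0.7, 0.4, -0.1]
grip_width: 0.0277
grip_force: 0.0
time: 22.15
position: [0.6101, -0.1487, 0.0575]
tool_rot: [0.462, 0.887, -0.001, -0.0]
ft_force: [-2.2, -1.8, 3.8]
grip_width: 0.0137
grip_force: 20.0
```

```bash
python3 -m creep '[{"translation":[0,0,0],"roll":4,"gripper":5},{"translation":[0,0,0],"roll":9,"gripper":5},{"translation":[0,0,0],"roll":14,"gripper":5},{"translation":[0,0,0],"roll":18,"gripper":5},{"translation":[0,0,0],"roll":22,"gripper":5}]' 20
python3 -m creep '[{"translation":[0,0,0],"roll":5,"gripper":5},{"translation":[0,0,0],"roll":10,"gripper":5},{"translation":[0,0,0],"roll":15,"gripper":5},{"translation":[0,0,0],"roll":20,"gripper":5},{"translation":[0,0,0],"roll":20,"gripper":5}]' 20
python3 -m creep '[{"translation":[0,0,0],"roll":0,"gripper":60},{"translation":[0,0,0],"roll":0,"gripper":60},{"translation":[0,0,0],"roll":0,"gripper":60},{"translation":[0,0,0],"roll":0,"gripper":60}]'
python3 -m creep '[{"translation":[0,0,-40],"roll":0,"gripper":60},{"translation":[0,0,-80],"roll":0,"gripper":60},{"translation":[0,0,-120],"roll":0,"gripper":60},{"translation":[0,0,-160],"roll":0,"gripper":87},{"translation":[0,0,-200],"roll":0,"gripper":87}]'
python3 -m creep '[{"translation":[0,0,0],"roll":0,"gripper":87},{"translation":[0,0,0],"roll":0,"gripper":87},{"translation":[0,0,0],"roll":0,"gripper":87}]'
python3 - <<'E'
from h import *
o=telemetry.get_obs();im=viewer.camera('wrist');cv2.imwrite('pics/w7.png',im)
s=viewer.camera("scene")
np.save("w7.npy",[o['position'].tolist()+o['tool_rot'].tolist()])
cv2.imwrite('pics/s4.png',np.hstack([im[:,:512],cv2.resize(s[150:250,200:275],(288,384),interpolation=2)]))
c=cam('wrist',o);print(w2px(c,[[.623,-.044,.018],[.623,-.044,.138]]))
print(o['q'],rel([.4526,-.2239,.26]))
E
```

```text
time: 22.57
position: [0.6103, -0.1486, 0.0575]
tool_rot: [0.624, 0.782, -0.0, -0.0]
ft_force: [-3.4, -1.3, 3.0]
grip_width: 0.0135
grip_force: 20.0
time: 22.98
position: [0.6106, -0.1485, 0.0574]
tool_rot: [0.75, 0.662, -0.0, 0.0]
ft_force: [-1.1, -2.1, 2.9]
grip_width: 0.014
grip_force: 20.0
time: 23.32
position: [0.6108, -0.1479, 0.0568]
tool_rot: [0.749, 0.663, 0.0, -0.0]
ft_force: [0.2, 0.0, 0.5]
grip_width: 0.0324
grip_force: 0.0
time: 23.73
position: [0.6104, -0.1478, 0.2587]
tool_rot: [0.749, 0.663, 0.0, -0.0]
ft_force: [0.4, -0.8, -0.3]
grip_width: 0.0658
grip_force: 0.0
time: 23.98
position: [0.6101, -0.1478, 0.2566]
tool_rot: [0.749, 0.663, -0.0, -0.0]
ft_force: [-0.6, 0.3, -0.9]
grip_width: 0.0834
grip_force: 0.0
[[255.09972693  86.41982618]
 [254.80571158  76.25163157]]
[-4.15495449e-01  5.16001490e-01  1.40813654e+00  9.91499327e-05
  1.21846370e+00 -2.93554166e-01] [array([ -94.9, -146.4,   -4.6])]
```

View pics/s4.png

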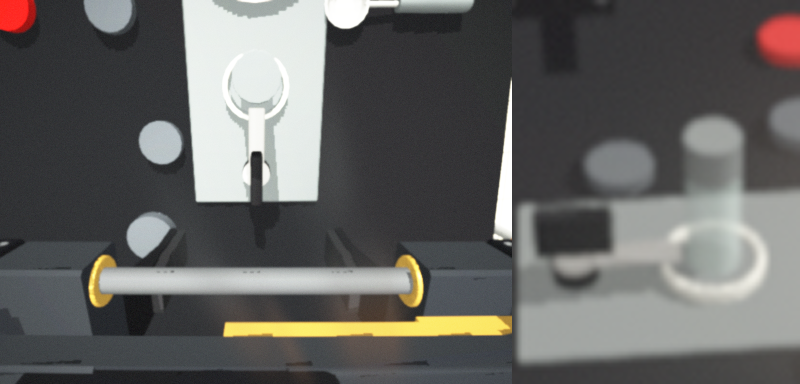

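The clamp is locked, with its arm pointing at the seated guard. One narrow round has been knocked aside: its pixel in the scene view changed. I'll move over the wide round and re-measure the rounds.

```bash
python3 -m creep '[{"translation":[-78,-73,0],"roll":0,"gripper":87},{"translation":[-78,-73,0],"roll":0,"gripper":87},{"translation":[-78,-73,0],"roll":0,"gripper":87}]'
python3 -m creep '[{"translation":[-78,-73,0],"roll":0,"gripper":87},{"translation":[-78,-73,0],"roll":0,"gripper":87},{"translation":[-78,-73,0],"roll":0,"gripper":87},{"translation":[-78,-73,0],"roll":0,"gripper":87},{"translation":[-78,-73,0],"roll":0,"gripper":87}]'
cat >> meas.py <<'E'
def look(fn):
    """all grey discs in wrist view"""
    o=telemetry.get_obs();im=viewer.camera('wrist');cv2.imwrite(fn,im);c=cam('wrist',o)
    hsv=cv2.cvtColor(im,cv2.COLOR_BGR2HSV);m=((hsv[...,2]>70)&(hsv[...,1]<90)).astype(np.uint8);m[238:]=0
    for k in cv2.findContours(m,0,1)[0]:
        x,y,w,h=cv2.boundingRect(k)
        if cv2.contourArea(k)<500 or x<2 or y<2 or x+w>510 or y+h>237: continue
        for z in(.014,.02):
            r,e=circ(px2w(c,k[:,0,:].astype(float),z)[:,:2]*1000)
            if e<1.2 and 24<r[2]<37: print((x,y,w,h),"z",z,r,e)
    return o,c
E
python3 - <<'E'
from meas import *
o,c=look("pics/w8.png");print(o['position'])
for t in("wide1","narrow1"): print(t,[(d['p'],d['bbox']) for d in viewer.recognise("wrist",t)])
E
```

```text
time: 24.33
position: [0.5252, -0.2173, 0.2545]
tool_rot: [0.749, 0.663, -0.002, -0.003]
ft_force: [0.2, -0.8, -0.2]
grip_width: 0.0868
grip_force: 0.0
time: 24.75
position: [0.4455, -0.2854, 0.2555]
tool_rot: [0.75, 0.661, 0.0, -0.002]
ft_force: [0.8, -0.3, 0.5]
grip_width: 0.0871
grip_force: 0.0
(227, 95, 57, 58) z 0.014 [ 452.3 -225.4   35. ] 0.31
(227, 95, 57, 58) z 0.02 [ 452.4 -225.1   34.5] 0.31
[ 0.44545926 -0.28539387  0.25550398]
wide1 [(0.75, [142.3, 142.4, 55.9, 51.6])]
narrow1 [(0.86, [253.9, 2.1, 46.7, 34.1])]
```

```bash
python3 -c "
from h import *
print(rel([.4524,-.2248,.023]))"
```

```text
[array([ 59.4,  -1.9, 233.3])]
```

```bash
python3 -m creep '[{"translation":[30,-2,10],"roll":0,"gripper":87},{"translation":[60,-2,35],"roll":0,"gripper":87},{"translation":[60,-2,75],"roll":0,"gripper":87},{"translation":[60,-2,115],"roll":0,"gripper":87},{"translation":[60,-2,150],"roll":0,"gripper":87}]'
python3 -m creep '[{"translation":[0,0,20],"roll":0,"gripper":87},{"translation":[0,0,40],"roll":0,"gripper":87},{"translation":[0,0,50],"roll":0,"gripper":87},{"translation":[0,0,50],"roll":0,"gripper":87},{"translation":[0,0,50],"roll":0,"gripper":87}]' 25
python3 -c "
from h import *
print(rel([.4524,-.2248,.023]))"
```

```text
time: 25.32
position: [0.4531, -0.2234, 0.1054]
tool_rot: [0.748, 0.664, 0.0, 0.0]
ft_force: [-0.1, 0.0, 0.0]
grip_width: 0.087
grip_force: 0.0
time: 25.73
position: [0.4526, -0.2248, 0.0568]
tool_rot: [0.749, 0.663, 0.0, -0.0]
ft_force: [0.2, -0.0, 0.2]
grip_width: 0.0871
grip_force: 0.0
[array([-0.1, -0.2, 33.8])]
```

```bash
python3 -m creep '[{"translation":[0,0,12],"roll":0,"gripper":87},{"translation":[0,0,24],"roll":0,"gripper":87},{"translation":[0,0,33],"roll":0,"gripper":87},{"translation":[0,0,34],"roll":0,"gripper":60},{"translation":[0,0,34],"roll":0,"gripper":55}]' 25
python3 -m creep '[{"translation":[0,0,0],"roll":0,"gripper":55},{"translation":[0,0,0],"roll":0,"gripper":55},{"translation":[0,0,0],"roll":0,"gripper":55},{"translation":[0,0,0],"roll":0,"gripper":55}]' 25
python3 -m creep '[{"translation":[0,0,-25],"roll":0,"gripper":55},{"translation":[0,0,-60],"roll":0,"gripper":55},{"translation":[0,0,-100],"roll":0,"gripper":55},{"translation":[0,0,-140],"roll":0,"gripper":55},{"translation":[0,0,-170],"roll":0,"gripper":55}]' 35
python3 -c "
from h import *
print(rel([.642,.125,.193]))"
```

```text
time: 26.15
position: [0.4524, -0.2255, 0.0235]
tool_rot: [0.749, 0.663, 0.0, 0.0]
ft_force: [0.3, -0.2, -1.3]
grip_width: 0.0796
grip_force: 0.0
time: 26.48
position: [0.4524, -0.2257, 0.0238]
tool_rot: [0.749, 0.663, 0.0, 0.001]
ft_force: [-0.3, 1.3, 4.6]
grip_width: 0.0673
grip_force: 25.0
time: 26.9
position: [0.4523, -0.2255, 0.1958]
tool_rot: [0.749, 0.663, 0.0, 0.001]
ft_force: [1.1, -0.5, -1.3]
grip_width: 0.0674
grip_force: 35.0
[array([371. , 145.5,   2.7])]
```

```bash
python3 -m creep '[{"translation":[31,12,0],"roll":0,"gripper":55},{"translation":[62,24,0],"roll":0,"gripper":55},{"translation":[93,36,0],"roll":0,"gripper":55},{"translation":[124,48.5,0],"roll":0,"gripper":55}]'
python3 -m creep '[{"translation":[31,12,0],"roll":0,"gripper":55},{"translation":[62,24,0],"roll":0,"gripper":55},{"translation":[93,36,0],"roll":0,"gripper":55},{"translation":[124,48.5,0],"roll":0,"gripper":55}]'
python3 -m creep '[{"translation":[31,12,0],"roll":0,"gripper":55},{"translation":[62,24,0],"roll":0,"gripper":55},{"translation":[93,36,0],"roll":0,"gripper":55},{"translation":[123,48.5,0],"roll":0,"gripper":55},{"translation":[123,48.5,0],"roll":0,"gripper":55}]'
python3 -m creep '[{"translation":[0,0,0],"roll":0,"gripper":55},{"translation":[0,0,30],"roll":0,"gripper":55},{"translation":[0,0,60],"roll":0,"gripper":55},{"translation":[0,0,90],"roll":0,"gripper":55},{"translation":[0,0,100],"roll":0,"gripper":55}]'
python3 -m creep '[{"translation":[0,0,0],"roll":0,"gripper":55},{"translation":[0,0,0],"roll":0,"gripper":55},{"translation":[0,0,0],"roll":0,"gripper":55}]'
python3 -c "
from h import *
print(rel([.642,.125,.0375]))"
```

```text
time: 27.23
position: [0.5152, -0.107, 0.1933]
tool_rot: [0.749, 0.662, -0.0, -0.0]
ft_force: [1.7, -0.3, -1.1]
grip_width: 0.0674
grip_force: 35.0
time: 27.57
position: [0.5784, 0.0106, 0.1927]
tool_rot: [0.749, 0.663, -0.0, -0.001]
ft_force: [-0.0, -1.2, -1.9]
grip_width: 0.0671
grip_force: 35.0
time: 27.98
position: [0.6441, 0.1306, 0.1928]
tool_rot: [0.748, 0.664, 0.002, 0.0]
ft_force: [0.5, 0.5, -0.9]
grip_width: 0.0676
grip_force: 35.0
time: 28.4
position: [0.6375, 0.1236, 0.0885]
tool_rot: [0.749, 0.662, -0.004, -0.003]
ft_force: [-1.6, 0.4, -1.4]
grip_width: 0.0673
grip_force: 35.0
time: 28.65
position: [0.6431, 0.1246, 0.0949]
tool_rot: [0.749, 0.662, 0.001, 0.001]
ft_force: [0.8, -0.3, -2.0]
grip_width: 0.067
grip_force: 35.0
[array([ 0.3, -1.3, 57.4])]
```

```bash
python3 -m creep '[{"translation":[0.3,-1,20],"roll":0,"gripper":55},{"translation":[0.3,-1,40],"roll":0,"gripper":55},{"translation":[0.3,-1,48],"roll":0,"gripper":55},{"translation":[0.3,-1,53],"roll":0,"gripper":55},{"translation":[0.3,-1,53],"roll":0,"gripper":55}]'
python3 -m creep '[{"translation":[0,0,2],"roll":0,"gripper":55},{"translation":[0,0,4],"roll":0,"gripper":55},{"translation":[0,0,4.5],"roll":0,"gripper":55},{"translation":[0,0,4.5],"roll":0,"gripper":55},{"translation":[0,0,4.5],"roll":0,"gripper":55}]'
```

```text
time: 29.07
position: [0.641, 0.1254, 0.0403]
tool_rot: [0.749, 0.663, 0.0, 0.0]
ft_force: [0.4, -0.0, -1.8]
grip_width: 0.0675
grip_force: 35.0
time: 29.48
position: [0.6421, 0.1256, 0.0379]
tool_rot: [0.749, 0.663, 0.001, 0.001]
ft_force: [-1.1, 0.1, 5.5]
grip_width: 0.0668
grip_force: 35.0
```

```bash
python3 -m creep '[{"translation":[0,0,0],"roll":0,"gripper":80},{"translation":[0,0,0],"roll":0,"gripper":87},{"translation":[0,0,0],"roll":0,"gripper":87},{"translation":[0,0,0],"roll":0,"gripper":87},{"translation":[0,0,-10],"roll":0,"gripper":87}]'
python3 -m creep '[{"translation":[0,0,-35],"roll":0,"gripper":87},{"translation":[0,0,-75],"roll":0,"gripper":87},{"translation":[0,0,-115],"roll":0,"gripper":87},{"translation":[0,0,-155],"roll":0,"gripper":87},{"translation":[0,0,-195],"roll":0,"gripper":87}]'
python3 -m creep '[{"translation":[-80,-55,0],"roll":0,"gripper":87},{"translation":[-80,-55,0],"roll":0,"gripper":87},{"translation":[-80,-55,0],"roll":0,"gripper":87},{"translation":[-80,-55,0],"roll":0,"gripper":87}]'
python3 -m creep '[{"translation":[-80,-55,0],"roll":0,"gripper":87},{"translation":[-80,-55,0],"roll":0,"gripper":87},{"translation":[-80,-55,0],"roll":0,"gripper":87},{"translation":[-80,-55,0],"roll":0,"gripper":87},{"translation":[-80,-55,0],"roll":0,"gripper":87}]'
python3 -m creep '[{"translation":[0,0,0],"roll":0,"gripper":87},{"translation":[0,0,0],"roll":0,"gripper":87},{"translation":[0,0,0],"roll":0,"gripper":87}]'
python3 - <<'E'
from meas import *
o,c=look("pics/w9.png");print(o['position'])
E
```

```text
time: 29.9
position: [0.6392, 0.1254, 0.0439]
tool_rot: [0.749, 0.663, -0.002, -0.001]
ft_force: [0.2, -0.4, -1.1]
grip_width: 0.0857
grip_force: 0.0
time: 30.32
position: [0.6404, 0.1255, 0.2431]
tool_rot: [0.749, 0.663, 0.0, 0.0]
ft_force: [0.3, -0.3, -0.7]
grip_width: 0.087
grip_force: 0.0
time: 30.65
position: [0.5737, 0.0508, 0.2415]
tool_rot: [0.75, 0.662, -0.001, -0.0]
ft_force: [0.9, 0.1, -0.3]
grip_width: 0.0868
grip_force: 0.0
time: 31.07
position: [0.5132, -0.02, 0.2411]
tool_rot: [0.75, 0.662, 0.001, 0.001]
ft_force: [-0.3, -0.1, 0.3]
grip_width: 0.0869
grip_force: 0.0
time: 31.32
position: [0.5132, -0.019, 0.2405]
tool_rot: [0.749, 0.663, 0.0, 0.0]
ft_force: [0.8, 0.2, 0.1]
grip_width: 0.087
grip_force: 0.0
(184, 86, 46, 48) z 0.014 [465.4  65.   27.1] 0.29
(184, 86, 46, 48) z 0.02 [466.3  65.   26.7] 0.28
[ 0.51316213 -0.01901263  0.24054054]
```

View pics/w9.png

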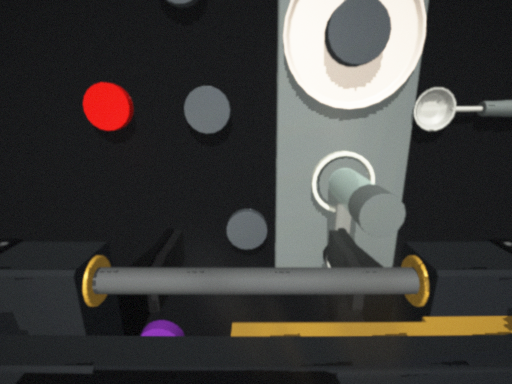

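The wide round lies in the dish at (358,31). The next narrow round is at (208,109), the displaced one at (247,230), and the guard and clamp are still in place. I'll check the wide round's centring and measure the displaced round.

Run:
```python
from meas import *
o=telemetry.get_obs();c=cam('wrist',o);g=cv2.cvtColor(cv2.imread('pics/w9.png'),6)
print(g[31,358],g[80,340],g[60,349])
print('wide',blob(c,((g<75)).astype(np.uint8),(315,0,85,67),.034))
print('n1',blob(c,(g>50).astype(np.uint8),(222,203,49,33),.014))
print(rel([.4654,.065,.19]))
```

```text
97 210 99
wide (array([638.4, 123.1,  31.2]), 1.01)
n1 (array([493.5, -87.5,  24.1]), 2.95)
[array([ 77.7, -57.3,  50.4])]
```

```bash
python3 -m creep '[{"translation":[30,-20,10],"roll":0,"gripper":87},{"translation":[60,-40,25],"roll":0,"gripper":87},{"translation":[78,-57,50],"roll":0,"gripper":87},{"translation":[78,-57,90],"roll":0,"gripper":87},{"translation":[78,-57,130],"roll":0,"gripper":87}]'
python3 -m creep '[{"translation":[0,0,25],"roll":0,"gripper":87},{"translation":[0,0,50],"roll":0,"gripper":87},{"translation":[0,0,55],"roll":0,"gripper":87},{"translation":[0,0,55],"roll":0,"gripper":87},{"translation":[0,0,55],"roll":0,"gripper":87}]' 25
python3 -c "
from h import *
print(rel([.4654,.065,.0225]))"
```

```text
time: 31.78
position: [0.4655, 0.0664, 0.1105]
tool_rot: [0.748, 0.664, 0.002, 0.002]
ft_force: [2.2, -0.7, -0.9]
grip_width: 0.0871
grip_force: 0.0
time: 32.2
position: [0.4656, 0.0647, 0.0559]
tool_rot: [0.749, 0.663, 0.0, 0.0]
ft_force: [0.3, -0.4, -0.1]
grip_width: 0.0867
grip_force: 0.0
[array([ 0.3, -0.3, 33.4])]
```

```bash
python3 -m creep '[{"translation":[0,0,12],"roll":0,"gripper":87},{"translation":[0,0,24],"roll":0,"gripper":87},{"translation":[0,0,33],"roll":0,"gripper":75},{"translation":[0,0,33.5],"roll":0,"gripper":50},{"translation":[0,0,33.5],"roll":0,"gripper":45}]' 25
python3 -m creep '[{"translation":[0,0,0],"roll":0,"gripper":45},{"translation":[0,0,0],"roll":0,"gripper":45},{"translation":[0,0,0],"roll":0,"gripper":45},{"translation":[0,0,0],"roll":0,"gripper":45},{"translation":[0,0,0],"roll":0,"gripper":45}]' 25
python3 -m creep '[{"translation":[0,0,-25],"roll":0,"gripper":45},{"translation":[0,0,-60],"roll":0,"gripper":45},{"translation":[0,0,-100],"roll":0,"gripper":45},{"translation":[0,0,-120],"roll":0,"gripper":45},{"translation":[0,0,-120],"roll":0,"gripper":45}]' 35
python3 -c "
from h import *
print(rel([.642,.125,.143]))"
```

```text
time: 32.62
position: [0.4656, 0.0645, 0.0227]
tool_rot: [0.749, 0.663, 0.0, 0.0]
ft_force: [-0.5, -0.7, -0.2]
grip_width: 0.0743
grip_force: 0.0
time: 33.03
position: [0.4653, 0.0645, 0.0227]
tool_rot: [0.749, 0.663, 0.0, 0.0]
ft_force: [-0.5, -0.1, 5.7]
grip_width: 0.0553
grip_force: 25.0
time: 33.45
position: [0.4677, 0.0644, 0.146]
tool_rot: [0.749, 0.663, 0.003, 0.003]
ft_force: [0.9, -0.6, -0.1]
grip_width: 0.055
grip_force: 35.0
[array([ 81.4, 165.6,   4.6])]
```

```bash
python3 -m creep '[{"translation":[14,30,0],"roll":0,"gripper":45},{"translation":[28,60,0],"roll":0,"gripper":45},{"translation":[43,90,0],"roll":0,"gripper":45},{"translation":[57,120,0],"roll":0,"gripper":45},{"translation":[71,145,0],"roll":0,"gripper":45}]'
python3 -m creep '[{"translation":[10,21,0],"roll":0,"gripper":45},{"translation":[10,21,0],"roll":0,"gripper":45},{"translation":[10,21,25],"roll":0,"gripper":45},{"translation":[10,21,50],"roll":0,"gripper":45},{"translation":[10,21,65],"roll":0,"gripper":45}]'
python3 -m creep '[{"translation":[0,0,0],"roll":0,"gripper":45},{"translation":[0,0,0],"roll":0,"gripper":45},{"translation":[0,0,0],"roll":0,"gripper":45},{"translation":[0,0,0],"roll":0,"gripper":45}]'
python3 -c "
from h import *
print(rel([.642,.125,.0567]))"
```

```text
time: 33.87
position: [0.619, 0.1176, 0.1405]
tool_rot: [0.749, 0.662, -0.0, -0.0]
ft_force: [0.5, 0.5, -1.6]
grip_width: 0.0547
grip_force: 35.0
time: 34.28
position: [0.6366, 0.1244, 0.0731]
tool_rot: [0.749, 0.663, -0.003, -0.002]
ft_force: [-1.8, 0.6, -0.9]
grip_width: 0.0547
grip_force: 35.0
time: 34.62
position: [0.6404, 0.1246, 0.0782]
tool_rot: [0.749, 0.663, 0.001, 0.001]
ft_force: [-0.0, -0.5, -0.8]
grip_width: 0.0546
grip_force: 35.0
[array([ 0.6,  1.5, 21.5])]
```

Down, release, rise, and move back to the viewing spot for the displaced round (camera over it).

```bash
python3 -m creep '[{"translation":[0.5,1.5,10],"roll":0,"gripper":45},{"translation":[0.5,1.5,16],"roll":0,"gripper":45},{"translation":[0.5,1.5,19],"roll":0,"gripper":45},{"translation":[0.5,1.5,21],"roll":0,"gripper":45},{"translation":[0.5,1.5,22],"roll":0,"gripper":45}]'
python3 -m creep '[{"translation":[0,0,0],"roll":0,"gripper":45},{"translation":[0,0,0],"roll":0,"gripper":45},{"translation":[0,0,0],"roll":0,"gripper":45}]'
python3 -m creep '[{"translation":[0,0,0],"roll":0,"gripper":80},{"translation":[0,0,0],"roll":0,"gripper":80},{"translation":[0,0,0],"roll":0,"gripper":80},{"translation":[0,0,0],"roll":0,"gripper":80},{"translation":[0,0,-10],"roll":0,"gripper":80}]'
python3 -m creep '[{"translation":[0,0,-35],"roll":0,"gripper":87},{"translation":[0,0,-75],"roll":0,"gripper":87},{"translation":[0,0,-115],"roll":0,"gripper":87},{"translation":[0,0,-155],"roll":0,"gripper":87},{"translation":[0,0,-175],"roll":0,"gripper":87}]'
python3 -m creep '[{"translation":[-117,-65,0],"roll":0,"gripper":87},{"translation":[-117,-65,0],"roll":0,"gripper":87},{"translation":[-117,-65,0],"roll":0,"gripper":87},{"translation":[-117,-65,0],"roll":0,"gripper":87}]'
python3 -m creep '[{"translation":[-117,-65,0],"roll":0,"gripper":87},{"translation":[-117,-65,0],"roll":0,"gripper":87},{"translation":[-117,-65,0],"roll":0,"gripper":87},{"translation":[-117,-65,0],"roll":0,"gripper":87}]'
python3 -m creep '[{"translation":[0,0,0],"roll":0,"gripper":87},{"translation":[0,0,0],"roll":0,"gripper":87},{"translation":[0,0,0],"roll":0,"gripper":87},{"translation":[0,0,0],"roll":0,"gripper":87}]'
python3 - <<'E'
from meas import *
o,c=look("pics/w10.png");print(o['position'],[d['bbox'] for d in viewer.recognise('wrist','narrow1')])
E
```

```text
time: 35.03
position: [0.6408, 0.1249, 0.0567]
tool_rot: [0.749, 0.663, -0.001, -0.0]
ft_force: [-5.2, -0.8, 15.6]
grip_width: 0.0551
grip_force: 35.0
time: 35.28
position: [0.6408, 0.1249, 0.0567]
tool_rot: [0.749, 0.663, -0.0, -0.0]
ft_force: [-4.3, 0.0, 8.5]
grip_width: 0.0553
grip_force: 35.0
time: 35.7
position: [0.6397, 0.1248, 0.0632]
tool_rot: [0.749, 0.663, -0.002, -0.001]
ft_force: [-0.7, -0.3, 0.1]
grip_width: 0.0774
grip_force: 0.0
time: 36.12
position: [0.6436, 0.1251, 0.2465]
tool_rot: [0.749, 0.663, 0.004, 0.003]
ft_force: [0.8, -0.8, 1.0]
grip_width: 0.0867
grip_force: 0.0
time: 36.45
position: [0.5583, 0.0134, 0.2405]
tool_rot: [0.75, 0.662, -0.002, -0.001]
ft_force: [-0.3, 0.7, 0.2]
grip_width: 0.0874
grip_force: 0.0
time: 36.78
position: [0.4807, -0.0946, 0.2404]
tool_rot: [0.75, 0.661, -0.001, -0.0]
ft_force: [1.2, 0.6, -0.3]
grip_width: 0.0871
grip_force: 0.0
time: 37.12
position: [0.4847, -0.0903, 0.2402]
tool_rot: [0.748, 0.663, 0.0, 0.0]
ft_force: [0.0, -1.0, -1.0]
grip_width: 0.0869
grip_force: 0.0
(239, 153, 45, 46) z 0.014 [492.4 -95.3  28.7] 0.39
(239, 153, 45, 46) z 0.02 [492.5 -93.9  28.2] 0.39
[ 0.48473986 -0.09034045  0.24016493] [[89.1, 11.0, 55.8, 58.5], [243.4, 156.5, 40.6, 39.6], [287.5, 0.0, 159.3, 245.3]]
```

View pics/w10.png

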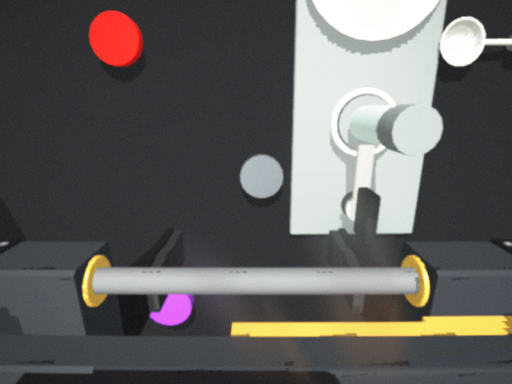

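The displaced round is at (262,176), i.e. (492,-95) mm, beside the base plate, so I'll turn the gripper to close along the plate edge.

```bash
python3 -m creep '[{"translation":[0,0,0],"roll":-28,"gripper":87},{"translation":[0,0,0],"roll":-28,"gripper":87},{"translation":[0,0,0],"roll":-28,"gripper":87},{"translation":[0,0,0],"roll":-28,"gripper":87}]'
python3 -m creep '[{"translation":[0,0,0],"roll":-28,"gripper":87},{"translation":[0,0,0],"roll":-28,"gripper":87},{"translation":[0,0,0],"roll":-28,"gripper":87},{"translation":[0,0,0],"roll":-28,"gripper":87}]'
python3 -m creep '[{"translation":[0,0,0],"roll":-30,"gripper":87},{"translation":[0,0,0],"roll":-30,"gripper":87},{"translation":[0,0,0],"roll":-30,"gripper":87},{"translation":[0,0,0],"roll":-30,"gripper":87},{"translation":[0,0,0],"roll":-30,"gripper":87}]'
python3 -c "
from h import *
print(rel([.4924,-.0953,.06],np.pi/2-.11))"
```

```text
time: 37.55
position: [0.4841, -0.0906, 0.2399]
tool_rot: [0.563, 0.826, 0.0, -0.0]
ft_force: [-0.4, 1.0, -0.7]
grip_width: 0.0869
grip_force: 0.0
time: 37.88
position: [0.4841, -0.0906, 0.2399]
tool_rot: [0.347, 0.938, 0.0, -0.0]
ft_force: [-0.0, 0.0, 0.7]
grip_width: 0.0873
grip_force: 0.0
time: 38.3
position: [0.4841, -0.0907, 0.2399]
tool_rot: [0.094, 0.996, 0.0, -0.0]
ft_force: [-0.7, -0.2, -0.5]
grip_width: 0.0867
grip_force: 0.0
[array([ -9. ,  -3. , 179.9]), np.float64(-4.4)]
```

```bash
python3 -m creep '[{"translation":[-9,-3,30],"roll":0,"gripper":87},{"translation":[-9,-3,70],"roll":0,"gripper":87},{"translation":[-9,-3,110],"roll":0,"gripper":87},{"translation":[-9,-3,150],"roll":0,"gripper":87},{"translation":[-9,-3,180],"roll":0,"gripper":87}]'
python3 -m creep '[{"translation":[0,0,0],"roll":0,"gripper":87},{"translation":[0,0,0],"roll":0,"gripper":87},{"translation":[0,0,0],"roll":0,"gripper":87}]'
python3 -c "
from h import *
print(rel([.4924,-.0953,.0225]))"
```

```text
time: 38.72
position: [0.4914, -0.0952, 0.0575]
tool_rot: [0.097, 0.995, 0.0, -0.001]
ft_force: [-0.1, 0.2, -0.2]
grip_width: 0.0871
grip_force: 0.0
time: 38.97
position: [0.493, -0.0962, 0.0611]
tool_rot: [0.096, 0.995, -0.0, 0.001]
ft_force: [1.0, 1.2, -0.4]
grip_width: 0.087
grip_force: 0.0
[array([ 0.9,  0.8, 38.6])]
```

```bash
python3 -m creep '[{"translation":[0.6,0.8,12],"roll":0,"gripper":87},{"translation":[0.6,0.8,24],"roll":0,"gripper":87},{"translation":[0.6,0.8,33],"roll":0,"gripper":75},{"translation":[0.6,0.8,37.5],"roll":0,"gripper":60},{"translation":[0.6,0.8,37.5],"roll":0,"gripper":45}]' 25
python3 -m creep '[{"translation":[0,0,0],"roll":0,"gripper":45},{"translation":[0,0,0],"roll":0,"gripper":45},{"translation":[0,0,0],"roll":0,"gripper":45},{"translation":[0,0,0],"roll":0,"gripper":45},{"translation":[0,0,0],"roll":0,"gripper":45}]' 25
python3 -m creep '[{"translation":[0,0,-25],"roll":0,"gripper":45},{"translation":[0,0,-60],"roll":0,"gripper":45},{"translation":[0,0,-100],"roll":0,"gripper":45},{"translation":[0,0,-140],"roll":0,"gripper":45},{"translation":[0,0,-170],"roll":0,"gripper":45}]' 35
python3 -m creep '[{"translation":[0,0,0],"roll":0,"gripper":45},{"translation":[0,0,0],"roll":0,"gripper":45}]'
python3 -c "
from h import *
print(rel([.642,.125,.193]))"
```

```text
time: 39.38
position: [0.492, -0.0954, 0.0232]
tool_rot: [0.096, 0.995, -0.0, 0.001]
ft_force: [-0.2, -0.2, 0.1]
grip_width: 0.0742
grip_force: 0.0
time: 39.8
position: [0.492, -0.0955, 0.0232]
tool_rot: [0.096, 0.995, -0.0, 0.001]
ft_force: [0.2, 0.4, 6.4]
grip_width: 0.0549
grip_force: 25.0
time: 40.22
position: [0.4916, -0.0952, 0.1952]
tool_rot: [0.096, 0.995, -0.0, 0.001]
ft_force: [0.6, -0.6, -1.5]
grip_width: 0.0546
grip_force: 35.0
time: 40.38
position: [0.4922, -0.0955, 0.1941]
tool_rot: [0.096, 0.995, -0.001, 0.002]
ft_force: [-1.7, 0.5, -1.6]
grip_width: 0.0547
grip_force: 35.0
[array([-104.9,  245. ,    1.3])]
```

```bash
python3 -m creep '[{"translation":[-13,30,0],"roll":0,"gripper":45},{"translation":[-26,60,0],"roll":0,"gripper":45},{"translation":[-39,92,0],"roll":0,"gripper":45},{"translation":[-52.5,122.5,0],"roll":0,"gripper":45}]'
python3 -m creep '[{"translation":[-13,30,0],"roll":0,"gripper":45},{"translation":[-26,60,0],"roll":0,"gripper":45},{"translation":[-39,92,0],"roll":0,"gripper":45},{"translation":[-52.5,122.5,0],"roll":0,"gripper":45},{"translation":[-52.5,122.5,0],"roll":0,"gripper":45}]'
python3 -m creep '[{"translation":[0,0,25],"roll":0,"gripper":45},{"translation":[0,0,50],"roll":0,"gripper":45},{"translation":[0,0,75],"roll":0,"gripper":45},{"translation":[0,0,95],"roll":0,"gripper":45},{"translation":[0,0,100],"roll":0,"gripper":45}]'
python3 -m creep '[{"translation":[0,0,0],"roll":0,"gripper":45},{"translation":[0,0,0],"roll":0,"gripper":45},{"translation":[0,0,0],"roll":0,"gripper":45},{"translation":[0,0,0],"roll":0,"gripper":45}]'
python3 -c "
from h import *
print(rel([.642,.125,.0712]))"
```

```text
time: 40.72
position: [0.5652, 0.0164, 0.1899]
tool_rot: [0.096, 0.995, 0.0, -0.003]
ft_force: [-0.0, -0.1, -0.8]
grip_width: 0.0553
grip_force: 35.0
time: 41.13
position: [0.6432, 0.1304, 0.1894]
tool_rot: [0.094, 0.996, 0.001, -0.0]
ft_force: [0.4, -0.5, -1.4]
grip_width: 0.055
grip_force: 35.0
time: 41.55
position: [0.6364, 0.1247, 0.086]
tool_rot: [0.096, 0.995, -0.001, -0.006]
ft_force: [-1.7, -0.2, -1.4]
grip_width: 0.0552
grip_force: 35.0
time: 41.88
position: [0.6423, 0.1252, 0.094]
tool_rot: [0.096, 0.995, 0.0, 0.001]
ft_force: [-0.5, -0.5, 0.1]
grip_width: 0.0549
grip_force: 35.0
[array([ 0.3, -0.2, 22.8])]
```

```bash
python3 -m creep '[{"translation":[0.3,0,10],"roll":0,"gripper":45},{"translation":[0.3,0,16],"roll":0,"gripper":45},{"translation":[0.3,0,20],"roll":0,"gripper":45},{"translation":[0.3,0,22],"roll":0,"gripper":45},{"translation":[0.3,0,23],"roll":0,"gripper":45}]'
python3 -m creep '[{"translation":[0,0,0],"roll":0,"gripper":45},{"translation":[0,0,0],"roll":0,"gripper":45},{"translation":[0,0,0],"roll":0,"gripper":45}]'
python3 -m creep '[{"translation":[0,0,0],"roll":0,"gripper":80},{"translation":[0,0,0],"roll":0,"gripper":80},{"translation":[0,0,0],"roll":0,"gripper":80},{"translation":[0,0,0],"roll":0,"gripper":80},{"translation":[0,0,-10],"roll":0,"gripper":80}]'
python3 -m creep '[{"translation":[0,0,-35],"roll":0,"gripper":87},{"translation":[0,0,-75],"roll":0,"gripper":87},{"translation":[0,0,-115],"roll":0,"gripper":87},{"translation":[0,0,-155],"roll":0,"gripper":87},{"translation":[0,0,-185],"roll":0,"gripper":87}]'
python3 -m creep '[{"translation":[0,0,0],"roll":0,"gripper":87},{"translation":[0,0,0],"roll":0,"gripper":87},{"translation":[0,0,0],"roll":0,"gripper":87},{"translation":[0,0,0],"roll":0,"gripper":87}]'
python3 - <<'E'
from meas import *
o,c=look("pics/w11.png");print(o['position'],[d['bbox'] for d in viewer.recognise('wrist','narrow1')])
print(w2px(c,[[.642,.125,.062]]),rel([.4578,.2068,.25]))
E
```

```text
time: 42.3
position: [0.6406, 0.1253, 0.0712]
tool_rot: [0.096, 0.995, -0.0, -0.001]
ft_force: [-5.3, -0.8, 16.5]
grip_width: 0.0546
grip_force: 35.0
time: 42.55
position: [0.6405, 0.1253, 0.0713]
tool_rot: [0.096, 0.995, -0.0, -0.0]
ft_force: [-2.9, -0.2, 9.1]
grip_width: 0.0552
grip_force: 35.0
time: 42.97
position: [0.6394, 0.1252, 0.0775]
tool_rot: [0.096, 0.995, -0.0, -0.002]
ft_force: [0.0, -0.3, -0.2]
grip_width: 0.0772
grip_force: 0.0
time: 43.38
position: [0.642, 0.1254, 0.269]
tool_rot: [0.096, 0.995, 0.0, 0.002]
ft_force: [1.0, 0.0, 0.7]
grip_width: 0.0869
grip_force: 0.0
time: 43.72
position: [0.6398, 0.1252, 0.2627]
tool_rot: [0.096, 0.995, -0.0, -0.002]
ft_force: [-0.1, 1.1, -0.2]
grip_width: 0.0872
grip_force: 0.0
[0.63978334 0.12521589 0.26270325] [[236.1, 156.1, 43.2, 47.0], [268.1, 2.2, 48.4, 32.6]]
[[254.9939164  178.80384881]] [array([194.4,  45.3,  13.2])]
```

View pics/w11.png

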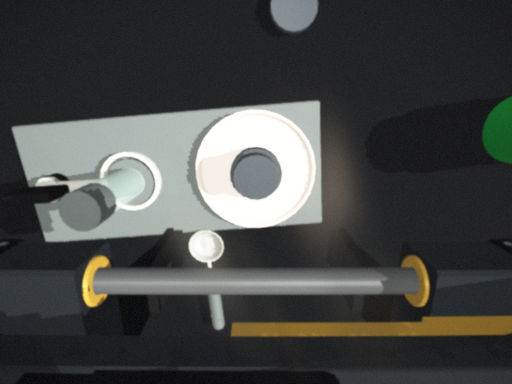

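The stack is centred in the dish at (257,175), and the last narrow round is at (294,10). I'll move nearer and measure it.

```bash
python3 -m creep '[{"translation":[130,45,0],"roll":0,"gripper":87},{"translation":[130,45,0],"roll":0,"gripper":87},{"translation":[130,45,0],"roll":0,"gripper":87},{"translation":[130,45,0],"roll":0,"gripper":87},{"translation":[130,45,0],"roll":0,"gripper":87}]'
python3 -m creep '[{"translation":[0,0,0],"roll":0,"gripper":87},{"translation":[0,0,0],"roll":0,"gripper":87},{"translation":[0,0,0],"roll":0,"gripper":87},{"translation":[0,0,0],"roll":0,"gripper":87}]'
python3 - <<'E'
from meas import *
o,c=look("pics/w12.png");print(o['position'],rel([.4578,.2068,.06]))
E
```

```text
time: 44.23
position: [0.5178, 0.1959, 0.2634]
tool_rot: [0.094, 0.996, -0.0, -0.003]
ft_force: [0.6, -0.2, -0.2]
grip_width: 0.0871
grip_force: 0.0
time: 44.57
position: [0.5235, 0.1935, 0.2643]
tool_rot: [0.097, 0.995, -0.0, 0.0]
ft_force: [-0.3, -0.2, -0.6]
grip_width: 0.0873
grip_force: 0.0
(233, 93, 46, 47) z 0.014 [457.7 207.5  28.7] 0.33
(233, 93, 46, 47) z 0.02 [457.5 207.5  28.2] 0.33
[0.52346597 0.19352379 0.26427024] [array([ 66.8,   0.4, 204.3])]
```

```bash
python3 -m creep '[{"translation":[33,0.5,10],"roll":0,"gripper":87},{"translation":[67,0.5,30],"roll":0,"gripper":87},{"translation":[67,0.5,70],"roll":0,"gripper":87},{"translation":[67,0.5,110],"roll":0,"gripper":87},{"translation":[67,0.5,145],"roll":0,"gripper":87}]'
python3 -m creep '[{"translation":[0,0,30],"roll":0,"gripper":87},{"translation":[0,0,57],"roll":0,"gripper":87},{"translation":[0,0,60],"roll":0,"gripper":87},{"translation":[0,0,60],"roll":0,"gripper":87},{"translation":[0,0,60],"roll":0,"gripper":87}]'
python3 -c "
from h import *
print(rel([.4577,.2075,.0225]))"
```

```text
time: 45.03
position: [0.4567, 0.2074, 0.1184]
tool_rot: [0.096, 0.995, 0.0, 0.001]
ft_force: [0.9, 0.1, -0.1]
grip_width: 0.087
grip_force: 0.0
time: 45.45
position: [0.4574, 0.2075, 0.0602]
tool_rot: [0.096, 0.995, 0.0, 0.001]
ft_force: [0.3, -0.5, 0.2]
grip_width: 0.087
grip_force: 0.0
[array([-0.3,  0. , 37.7])]
```

```bash
python3 -m creep '[{"translation":[-0.3,0,12],"roll":0,"gripper":87},{"translation":[-0.3,0,24],"roll":0,"gripper":87},{"translation":[-0.3,0,33],"roll":0,"gripper":75},{"translation":[-0.3,0,37],"roll":0,"gripper":60},{"translation":[-0.3,0,37],"roll":0,"gripper":45}]' 25
python3 -m creep '[{"translation":[0,0,0],"roll":0,"gripper":45},{"translation":[0,0,0],"roll":0,"gripper":45},{"translation":[0,0,0],"roll":0,"gripper":45},{"translation":[0,0,0],"roll":0,"gripper":45},{"translation":[0,0,0],"roll":0,"gripper":45}]' 25
python3 -m creep '[{"translation":[0,0,-25],"roll":0,"gripper":45},{"translation":[0,0,-60],"roll":0,"gripper":45},{"translation":[0,0,-95],"roll":0,"gripper":45},{"translation":[0,0,-120],"roll":0,"gripper":45},{"translation":[0,0,-120],"roll":0,"gripper":45}]' 35
python3 -m creep '[{"translation":[0,0,0],"roll":0,"gripper":45},{"translation":[0,0,0],"roll":0,"gripper":45},{"translation":[0,0,0],"roll":0,"gripper":45}]'
python3 -c "
from h import *
print(rel([.642,.125,.143]))"
```

```text
time: 45.87
position: [0.4571, 0.2076, 0.0229]
tool_rot: [0.096, 0.995, 0.0, 0.0]
ft_force: [0.3, -0.0, 0.3]
grip_width: 0.0744
grip_force: 0.0
time: 46.28
position: [0.4571, 0.2076, 0.0232]
tool_rot: [0.096, 0.995, 0.0, 0.001]
ft_force: [-0.6, 0.5, 4.8]
grip_width: 0.0553
grip_force: 25.0
time: 46.7
position: [0.4595, 0.2083, 0.1471]
tool_rot: [0.096, 0.995, 0.001, 0.005]
ft_force: [0.2, -0.5, -1.5]
grip_width: 0.0551
grip_force: 35.0
time: 46.95
position: [0.4554, 0.2072, 0.1411]
tool_rot: [0.096, 0.995, -0.001, -0.002]
ft_force: [0.7, 0.6, -0.0]
grip_width: 0.0545
grip_force: 35.0
[array([-198.9,  -45. ,   -2.5])]
```

```bash
python3 -m creep '[{"translation":[-25,-5,0],"roll":0,"gripper":45},{"translation":[-50,-11,0],"roll":0,"gripper":45},{"translation":[-75,-17,0],"roll":0,"gripper":45},{"translation":[-99,-22.5,0],"roll":0,"gripper":45}]'
python3 -m creep '[{"translation":[-25,-5,0],"roll":0,"gripper":45},{"translation":[-50,-11,0],"roll":0,"gripper":45},{"translation":[-75,-17,0],"roll":0,"gripper":45},{"translation":[-99,-22.5,0],"roll":0,"gripper":45},{"translation":[-99,-22.5,0],"roll":0,"gripper":45}]'
python3 -m creep '[{"translation":[0,0,0],"roll":0,"gripper":45},{"translation":[0,0,15],"roll":0,"gripper":45},{"translation":[0,0,30],"roll":0,"gripper":45},{"translation":[0,0,35],"roll":0,"gripper":45},{"translation":[0,0,35],"roll":0,"gripper":45}]'
python3 -m creep '[{"translation":[0,0,0],"roll":0,"gripper":45},{"translation":[0,0,0],"roll":0,"gripper":45},{"translation":[0,0,0],"roll":0,"gripper":45},{"translation":[0,0,0],"roll":0,"gripper":45}]'
python3 -c "
from h import *
print(rel([.6415,.125,.0852]))"
```

```text
time: 47.28
position: [0.5495, 0.1659, 0.1405]
tool_rot: [0.096, 0.995, -0.0, -0.002]
ft_force: [0.5, 0.7, -0.8]
grip_width: 0.055
grip_force: 35.0
time: 47.7
position: [0.6469, 0.1229, 0.1405]
tool_rot: [0.097, 0.995, -0.0, 0.002]
ft_force: [0.7, 0.5, -0.5]
grip_width: 0.0549
grip_force: 35.0
time: 48.12
position: [0.6393, 0.126, 0.1047]
tool_rot: [0.096, 0.995, -0.0, -0.004]
ft_force: [-0.5, -0.3, -1.3]
grip_width: 0.0551
grip_force: 35.0
time: 48.45
position: [0.6429, 0.1256, 0.1084]
tool_rot: [0.096, 0.995, 0.0, 0.001]
ft_force: [-0.5, -0.7, -1.1]
grip_width: 0.0551
grip_force: 35.0
[array([ 1.3, -0.9, 23.2])]
```

```bash
python3 -m creep '[{"translation":[1,-0.6,10],"roll":0,"gripper":45},{"translation":[1,-0.6,16],"roll":0,"gripper":45},{"translation":[1,-0.6,20],"roll":0,"gripper":45},{"translation":[1,-0.6,22],"roll":0,"gripper":45},{"translation":[1,-0.6,23],"roll":0,"gripper":45}]'
python3 -m creep '[{"translation":[0,0,0],"roll":0,"gripper":45},{"translation":[0,0,0],"roll":0,"gripper":45},{"translation":[0,0,0],"roll":0,"gripper":45}]'
python3 -m creep '[{"translation":[0,0,0],"roll":0,"gripper":80},{"translation":[0,0,0],"roll":0,"gripper":80},{"translation":[0,0,0],"roll":0,"gripper":80},{"translation":[0,0,0],"roll":0,"gripper":80},{"translation":[0,0,-10],"roll":0,"gripper":80}]'
python3 -m creep '[{"translation":[0,0,-35],"roll":0,"gripper":87},{"translation":[0,0,-75],"roll":0,"gripper":87},{"translation":[0,0,-115],"roll":0,"gripper":87},{"translation":[0,0,-155],"roll":0,"gripper":87},{"translation":[0,0,-180],"roll":0,"gripper":87}]'
python3 -m creep '[{"translation":[0,0,0],"roll":0,"gripper":87},{"translation":[0,0,0],"roll":0,"gripper":87},{"translation":[0,0,0],"roll":0,"gripper":87},{"translation":[0,0,0],"roll":0,"gripper":87}]'
python3 - <<'E'
from meas import *
o=telemetry.get_obs();im=viewer.camera('wrist');c=cam('wrist',o)
print(w2px(c,[[.642,.125,.076]]))
s=viewer.camera("scene")
cv2.imwrite('pics/s5.png',np.hstack([im[:,:512],cv2.resize(s[150:250,200:345],(288,199),interpolation=2) if 0 else cv2.resize(s[130:250,220:310],(288,384),interpolation=2)]))
E
```

```text
time: 48.87
position: [0.6404, 0.1251, 0.0852]
tool_rot: [0.096, 0.995, -0.0, -0.001]
ft_force: [-4.9, -0.5, 11.9]
grip_width: 0.0547
grip_force: 35.0
time: 49.12
position: [0.6404, 0.1251, 0.0852]
tool_rot: [0.096, 0.995, -0.0, -0.001]
ft_force: [-3.8, -0.7, 5.6]
grip_width: 0.0547
grip_force: 35.0
time: 49.53
position: [0.6398, 0.125, 0.0927]
tool_rot: [0.096, 0.995, -0.0, -0.002]
ft_force: [0.2, 0.5, -0.4]
grip_width: 0.0772
grip_force: 0.0
time: 49.95
position: [0.6429, 0.1252, 0.2802]
tool_rot: [0.096, 0.995, 0.0, 0.004]
ft_force: [-0.1, -0.3, -0.2]
grip_width: 0.0865
grip_force: 0.0
time: 50.28
position: [0.6401, 0.1251, 0.2727]
tool_rot: [0.096, 0.995, -0.0, -0.002]
ft_force: [1.5, -0.1, 0.5]
grip_width: 0.0869
grip_force: 0.0
[[255.03898535 179.27523698]]
```

View pics/s5.png

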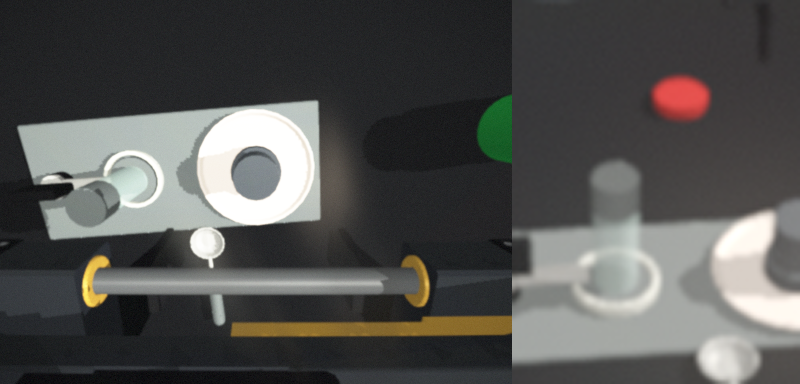

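The stack is centred at (256,175), the guard stands in the ring with the clamp arm over its foot, and the bystanders have not moved.

```bash
python3 -c "
from rig import hand_in
print(hand_in())"
```

```text
the job is handed in; nothing more can be done
None
```

The job is handed in: all four slate rounds present (one wide, three narrow) are stacked on the dish with the wide one at the bottom, and the guard is seated in the ring with the clamp locked over its foot; the hand-in returned no verdict.

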